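# Take the drained parts basket off its hook and set it in the dryer

### The arm

A 6-joint arm with a two-finger parallel gripper is mounted at the origin on the work surface. World frame = base frame: x ahead of the robot, y to its left, z up, the work surface at z = 0. Lengths are in m, angles in rad, forces in N, time in s.
With the tool pointing down it reaches from about 0.375 to 0.9 m from the base axis. Payload 3.1 kg.
Tool frame: the origin (TCP) lies midway between the tips of the shut fingers; the grasp point (between the pads) lies 19 mm behind it; z points along the fingers, x is the direction in which the jaws open and shut, and the axes are right-handed (so a half turn about z gives the same grasp; the last joint's range is limited). The gripper opens to 87 mm and grips with 3 to 60 N. Pads are 19 mm wide; open, the fingers measure 117 mm over their backs; the gripper's body (75 mm by 190 mm) begins 51 mm behind the grasp point.
Start: joints at [-1.448, 0.527, 1.433, -0, 1.181, -0.178], TCP at [0.185, -0.597, 0.223] pointing down, gripper open.
Joint ranges: [-3.08, 3.08], [-0.75, 2.2], [0.22, 2.44], [-1.43, 4.57], [0, 2.65], [-2.85, 2.85]. Speed limits (rad/s): [2.79, 2.79, 3.14, 3.14, 3.14, 3.14].

### API

Orientations are given as a unit quaternion [x, y, z, w].
In Python, from rig import * gives the robot as it stands.
- The arm moves only by the tool drive_tool, never from a script. Its argument "plan" is a list of rows, each an object with "offset": the shift along the tool's x, y, z in cm, a list of three; "delta_rot": the turn, a rotation vector about the tool's x, y, z in degrees, a list of three; "jaw": the finger opening in cm, from 0 to 8.7. In form: [{"offset": [dx, dy, dz], "delta_rot": [wx, wy, wz], "jaw": jaw}, ...]. A call has exactly 8 rows; each row is the pose to reach, as a shift and turn from the pose commanded when the call began, along the tool's axes at that moment; what a row does not reach only later rows make up. A row lasts 1/12 s, in which the tool goes at most 41.7 mm and 7.16 degrees, less where a joint would pass 70% of its speed; a pose out of reach is approached as far as the arm can. A call with a gripper value outside its range is refused whole. The fingers move at their own pace and stop on an object; "squeeze" is the grip in N (left out, the last holds). Time passes only in rows, so rows that repeat a pose let the fingers close, or fill a call up. It gives the time, the measured TCP pose, the force and the opening at its end, in the units of the state.
- get_obs(): the state, without advancing time (a new reading comes with each control period).
- camera(name): name is "side" or "top"; returns the picture (420x560x3 uint8, red, green, blue); there is no depth.
- calibration(name): a dict with "K" (3x3 intrinsics, pixels), "pose" (4x4, takes a point from camera to world coordinates). Camera axes: x right, y down, z forward; pixel columns grow to the right and rows downward; lengths in m; the calibration is good to about 2 mm. A picture is of the moment at which its call begins. calibration takes no time and is no camera call.
- hand_in(): hands the job in, once; it reports no verdict.
The state is a dict: "time": time; "q": joint angles; "joint_velocities": joint speeds; "joint_torque": joint torques, N m; "position": TCP position; "tool_rot": TCP orientation; "ft_force": force on the tool from outside, world axes, zero at the start; "moment": the same for the moment, N m; "grip_width": finger opening in m.
Only numpy, scipy, OpenCV 4.12 (cv2) and the standard library are available. Lean on these libraries where they do the work, as an engineer would, in place of code of your own. Each camera call takes 0.05 s, during which the arm holds its last target.

### The job

The basket of watch parts has finished draining: take it by its black grip and ease its hanging eye up along the bent prong of the drain hook by feel, keeping the handle square to the stand and straining neither hook nor handle, until it is past the tip; only then draw it away, set it down gently in the round well of the dryer, fully home, and let go. Keep the basket level so that no parts spill, and leave the jar, the watch and the screwdriver where they are.

Things in the scene. Friction and masses are not known exactly. Their poses are not given: they have to be found in the camera images.
- stand: Drain stand, fixed: dark steel foot 190 x 130 x 10 mm with a drip dish, and an upright steel rod 12 mm thick, 235 mm high, with a black ball on top, 36 mm behind the hook's root. Origin: on the bench straight below the hook's root; front is its -x side, z up. The basket must not press or drag on the stand or its hook with more than 14 N.
- hook_root (a point): Root of the hook (axes as the stand's): an 8 mm rod comes level from the upright; this point is on the rod's top, 143 mm above the bench, where a straight round prong 6 mm thick turns up; its tip is 52 to 55 mm higher. Bent in use, the prong leans 11 to 22 degrees off plumb: to the front, to the left or right, or between. Its lean is not measured, varies each time and is to be felt.
- rest (a point): Middle between the two rubber-tipped rests of the stand, 67 mm above the bench, 24 mm to either side; the back of the hanging basket leans on them. They block the basket from moving backwards.
- basket_grip (a point): Centre of the basket's black grip, 44 mm long (along the basket's x), 14 mm wide (y), 18 mm high, on a 6 mm steel handle rod; grip it across its width, fingers coming down at its two sides. It lies 100 mm above the basket's underside, on the basket's axis, close above its centre of mass. x points to the eye, z up; at the start parallel to the stand's axes.
- basket_eye (a point): Centre of the hanging eye: a closed, level ring of 4 mm wire at the handle's rear end, 75 mm from the grip's centre at the same height. Its opening is 11 mm, so it has about 2.5 mm of play round the prong. At the start it hangs on the rod at the prong's root, drawn to the front by that play.
- basket_mid (a point): Centre of the round wire basket's body, 19 mm above its underside; z is its axis. 76 mm across, 38 mm high, 0.10 to 0.16 kg with watch parts in it, loose; two thin wires below the handle rod, in its plane, carry it.
- dryer: Warm-air dryer, fixed: white box 170 x 150 mm, top at 60 mm, black knob on its front (-x). Origin: on the bench straight below the centre of its well; z up.
- dryer_well (a point): Centre of the floor of the dryer's well, 40 mm above the bench. The well is a round recess 86 mm across and 20 mm deep with upright walls: the basket has 5 mm to spare all round and stands on the flat floor; which way its handle points does not matter.
- jar_mid (a point): Bystander: small brown glass jar with black lid, 52 mm across, 62 mm high; its centre.
- watch_mid (a point): Bystander: steel watch case lying flat, 42 mm across, 12 mm high; its centre.
- driver_mid (a point): Bystander: small dark screwdriver, 120 mm long, lying on the bench; the middle of its underside.
Mind the look-alikes: they are no part of the job. Leave any orange look-alike of the part that bears basket_grip alone. What is shaped like the stand but green is not meant.

How it is judged:
By the outcome, as a careful person would: the job done as asked, in the order asked, and still so for the second after the job is handed in, with the robot touching nothing.
It also fails if it takes over 67 s, if anything falls off the work surface, if the arm or the gripper's body presses on something with over 40 N, if the wrist force passes 120 N, or if a joint passes its speed limit or range.

## Working session

There is one attempt and no reset: what is moved stays moved. The work goes in short steps, Python scripts to look and compute and a tool call to move; the robot and the scene stay as the last step left them, time stands still between calls to the robot, and variables do not carry over. Pictures are saved under pics/ and viewed, and the job is handed in when it is done.

Besides the shell and the picture viewer there is one more tool, called after "Call:" in YAML: its name, and indented under it one key for each argument. drive_tool: Moves the arm, as the interface text tells. Its arguments: {"type":"object","properties":{"plan":{"type":"array","items":{"type":"object","properties":{"offset":{"type":"array","items":{"type":"number"}},"delta_rot":{"type":"array","items":{"type":"number"}},"jaw":{"type":"number"}}}},"squeeze":{"type":"number"}},"required":["plan"]}

```bash
mkdir -p pics; cat > h.py <<'E'
from rig import *
import numpy as np, cv2
from scipy.spatial.transform import Rotation as R
def save(n,img): cv2.imwrite('pics/'+n+'.png',cv2.cvtColor(img,cv2.COLOR_RGB2BGR))
def ray(name,u,v):
    c=calibration(name);K=np.array(c['K']);T=np.array(c['pose'])
    d=T[:3,:3]@np.linalg.solve(K,[u,v,1.]);return T[:3,3],d/np.linalg.norm(d)
def plane(name,u,v,z):
    o,d=ray(name,u,v);return o+d*(z-o[2])/d[2]
def tri(p,q):
    o1,d1=ray('top',*p);o2,d2=ray('side',*q)
    s=np.linalg.lstsq(np.c_[d1,-d2],o2-o1,rcond=None)[0]
    a=o1+s[0]*d1;b=o2+s[1]*d2;return (a+b)/2,np.linalg.norm(a-b)
def proj(name,p):
    c=calibration(name);K=np.array(c['K']);T=np.array(c['pose'])
    x=K@(T[:3,:3].T@(np.asarray(p)-T[:3,3]));return x[:2]/x[2]
E
python3 - <<'E'
from h import *
np.set_printoptions(precision=3,suppress=True)
for n in ('top','side'):
    i=camera(n);save(n+'0',i);np.save(n+'0.npy',i);print(n,calibration(n))
print(get_obs())
E
```

```text
top {'K': array([[497.375,   0.   , 271.787],
       [  0.   , 497.375, 196.894],
       [  0.   ,   0.   ,   1.   ]]), 'pose': array([[-0.018, -0.999,  0.041,  0.524],
       [-1.   ,  0.018, -0.012,  0.013],
       [ 0.011, -0.041, -0.999,  1.312],
       [ 0.   ,  0.   ,  0.   ,  1.   ]])}
side {'K': array([[431.529,   0.   , 278.182],
       [  0.   , 431.529, 217.324],
       [  0.   ,   0.   ,   1.   ]]), 'pose': array([[-0.789, -0.454,  0.414,  0.227],
       [-0.614,  0.57 , -0.546,  0.49 ],
       [ 0.012, -0.685, -0.729,  0.741],
       [ 0.   ,  0.   ,  0.   ,  1.   ]])}
{'time': 0.1, 'q': array([-1.449,  0.528,  1.434,  0.   ,  1.181, -0.179]), 'joint_velocities': array([ 0.002, -0.003, -0.004, -0.001, -0.001,  0.002]), 'joint_torque': array([ -0.   , -44.098, -17.715,   0.064,   0.053,  -0.   ]), 'position': array([ 0.185, -0.596,  0.222]), 'tool_rot': array([ 0.805, -0.593, -0.001, -0.001]), 'ft_force': array([-0.554, -0.696,  0.925]), 'moment': array([ 0.011,  0.004, -0.008]), 'grip_width': 0.08686034273469834}
```

View pics/top0.png

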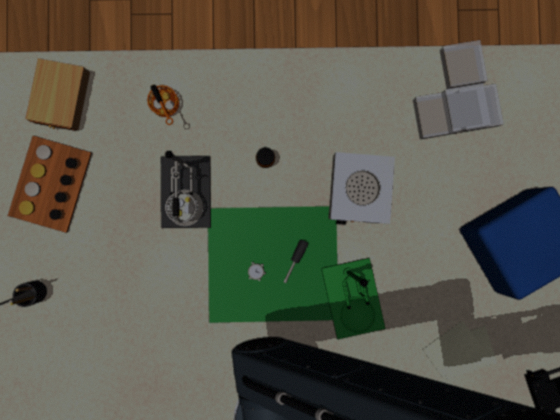

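View pics/side0.png

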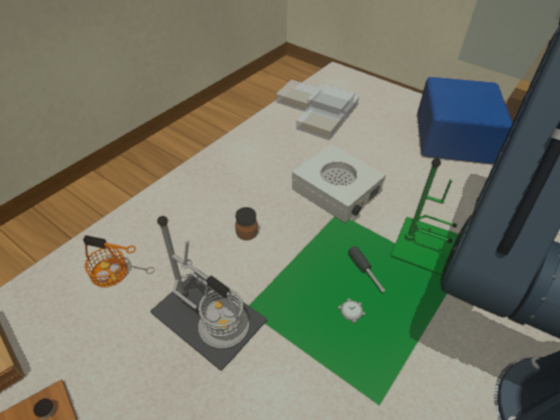

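Candidates: the steel basket on the dark stand, top (185,207) / side (220,290), fits. The orange basket, top (163,100) / side (105,260), and the green stand, top (353,298) / side (425,240), are look-alikes. I'll confirm with enlarged crops.

```bash
python3 - <<'E'
from h import *
t=np.load('top0.npy');s=np.load('side0.npy')
a=cv2.resize(t[145:235,150:222],None,fx=5.5,fy=5.5,interpolation=cv2.INTER_CUBIC)
b=cv2.resize(s[205:370,145:270],None,fx=3,fy=3,interpolation=cv2.INTER_CUBIC)
H=495
o=np.zeros((H,a.shape[1]+b.shape[1],3),np.uint8);o[:a.shape[0],:a.shape[1]]=a;o[:b.shape[0],a.shape[1]:]=b
save('crop0',np.clip(o.astype(float)*1.7,0,255).astype(np.uint8));print(a.shape,b.shape)
E
```

```text
(495, 396, 3) (495, 375, 3)
```

View pics/crop0.png

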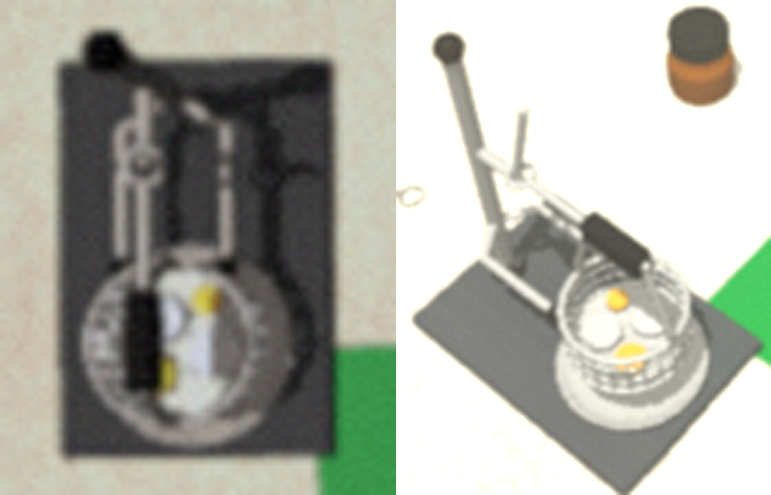

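```bash
python3 - <<'E'
from h import *
np.set_printoptions(precision=4,suppress=True)
t=np.load('top0.npy');s=np.load('side0.npy')
def comps(img,x0,y0,x1,y1,th):
    m=(img[y0:y1,x0:x1].max(2)<th).astype(np.uint8)
    n,l,st,c=cv2.connectedComponentsWithStats(m)
    for i in range(1,n):
        if st[i,4]>25:
            pts=np.argwhere(l==i)[:,::-1].astype(np.float32)
            print(st[i],c[i]+[x0,y0],cv2.minAreaRect(pts+np.float32([x0,y0])))
comps(t,150,145,222,235,28); print(); comps(s,145,205,270,370,28)
for p,q in [((176,207),None)]:
    for z in(.145,.154): print(plane('top',*p,z))
print('eye', plane('top',176,175,.145),'tri',tri((176,175),(184.7,262.3)))
# foot of the stand corners top at z=.01
m=None
for c in [(161.3,156.5),(210.3,156.5),(210.3,227.5),(162,227.5)]: print(plane('top',*c,.01))
a=cv2.resize(t[150:190,160:200],None,fx=14,fy=14,interpolation=cv2.INTER_CUBIC)
save('eyetop',np.clip(a*1.8,0,255).astype(np.uint8))
b=cv2.resize(s[230:275,160:215],None,fx=12,fy=12,interpolation=cv2.INTER_CUBIC)
save('eyeside',np.clip(b*1.5,0,255).astype(np.uint8))
E
```

```text
[16  6 17 14 77] [172.8442 156.8701] ((174.10000610351562, 157.30001831054688), (18.335756301879883, 6.708203315734863), 26.56505012512207)
[ 35  12  24  60 320] [199.3531 177.75  ] ((204.5614013671875, 185.08102416992188), (57.56735610961914, 23.155487060546875), 72.8240966796875)
[30 21  7 23 60] [181.45   176.9167] ((181.40318298339844, 177.0848846435547), (5.665287971496582, 21.94011688232422), 11.888657569885254)
[ 23  53   6  18 104] [175.4519 206.6538] ((175.5, 206.5), (17.0, 5.0), 90.0)

[0.5519 0.2242 0.145 ]
[0.5517 0.2226 0.154 ]
eye [0.627  0.2234 0.145 ] tri (array([0.6284, 0.2252, 0.1406]), np.float64(0.0026320265720393143))
[0.6882 0.2857 0.01  ]
[0.686  0.1574 0.01  ]
[0.5    0.1599 0.01  ]
[0.5024 0.2856 0.01  ]
```

View pics/eyetop.png

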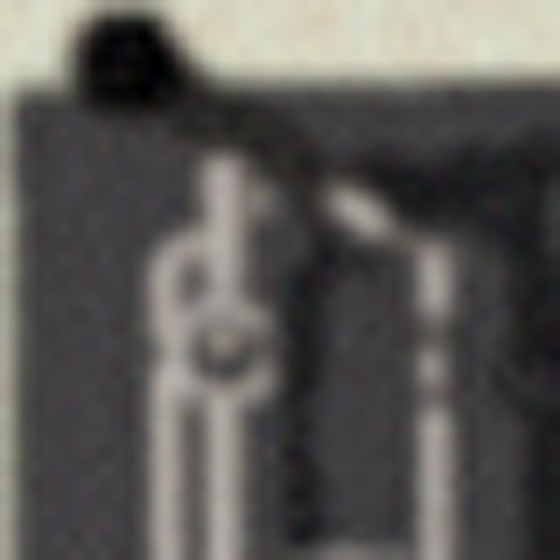

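View pics/eyeside.png

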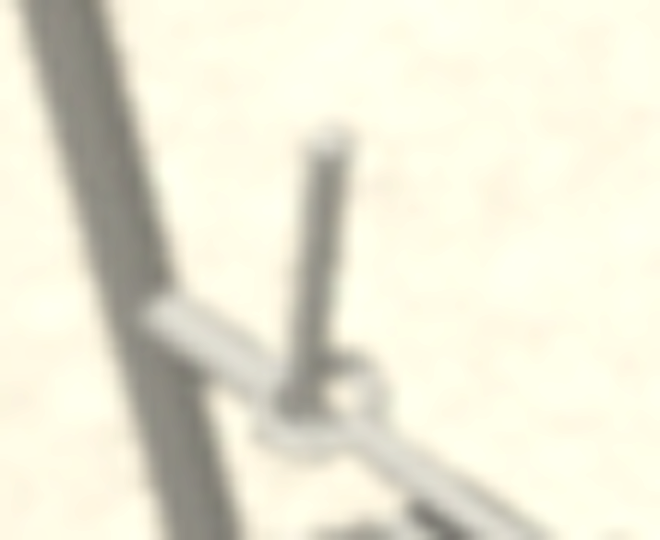

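```bash
python3 - <<'E'
from h import *
np.set_printoptions(precision=4,suppress=True)
print('eye',plane('top',175.4,174.5,.145),'grip',plane('top',175.5,206.6,.154))
print('tip',tri((175.4,173.9),(187,240.8)),plane('top',175.4,173.9,.196),plane('side',187,240.8,.196))
print('rootside',plane('side',184.5,262.5,.144))
print('projected plumb from eye', proj('top',[.6285,.2237,.196]),proj('side',[.6285,.2237,.196]))
print('proj eye side',proj('side',[.6275,.2245,.145]))
# well
t=np.load('top0.npy');s=np.load('side0.npy')
x0,y0=325,140;save('dt',cv2.resize(t[y0:235,x0:405],None,fx=6,fy=6,interpolation=cv2.INTER_CUBIC))
x0,y0=285,140;save('ds',cv2.resize(s[y0:225,x0:395],None,fx=6,fy=6,interpolation=cv2.INTER_CUBIC))
E
```

```text
eye [0.6282 0.2248 0.145 ] grip [0.5526 0.2237 0.154 ]
tip (array([0.6248, 0.2158, 0.1924]), np.float64(0.001309031967680121)) [0.625  0.2156 0.196 ] [0.6217 0.2172 0.196 ]
rootside [0.6271 0.228  0.144 ]
projected plumb from eye [171.7475 172.4066] [181.1878 241.1923]
proj eye side [185.7279 260.7852]
```

View pics/dt.png

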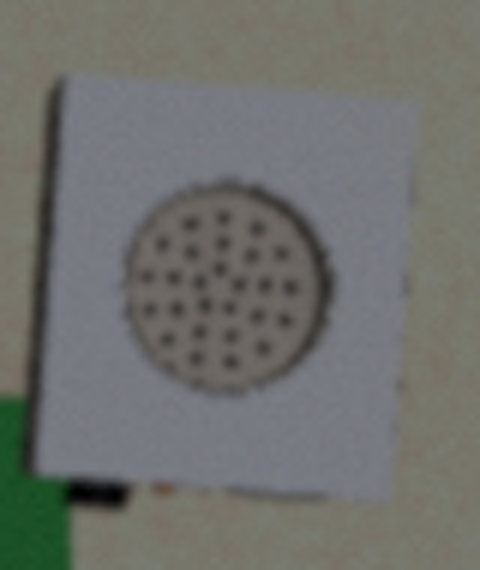

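View pics/ds.png

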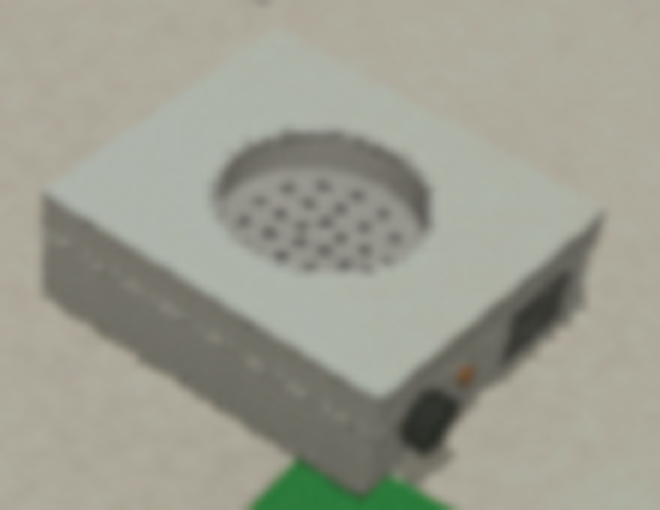

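```bash
python3 - <<'E'
from h import *
np.set_printoptions(precision=4,suppress=True)
print('grip tri',tri((175.5,206.6),(218.7,286)),'grip side plane',plane('side',218.7,286,.150))
print('well top rim',plane('top',362.8,187.2,.06),'floor',plane('top',325+218/6-.5,140+287/6-.5,.04))
print('well side',plane('side',338.2,173.3,.06))
for u in((125,286),(335,286),(230,180),(230,393)): print(plane('top',325+u[0]/6-.5,140+u[1]/6-.5,.06))
print('green ball',plane('top',366,281,.235),'jar',plane('top',265,158,.06))
t=np.load('side0.npy')
save('ss',np.clip(cv2.resize(t[330-65:330,180:260],None,fx=8,fy=8,interpolation=cv2.INTER_CUBIC)*1.5,0,255).astype(np.uint8))
p=np.array(get_obs()['position']);Rm=R.from_quat(get_obs()['tool_rot']).as_matrix()
print(Rm)
print((Rm.T@(np.array([.5525,.2235,.30])-[.185,-.597,.223]))*100)
E
```

```text
grip tri (array([0.5518, 0.2254, 0.1389]), np.float64(0.003202811516484022)) grip side plane [0.5445 0.2294 0.15  ]
well top rim [ 0.5954 -0.2317  0.06  ] floor [ 0.5963 -0.2305  0.04  ]
well side [ 0.5906 -0.2244  0.06  ]
[ 0.5962 -0.1875  0.06  ]
[ 0.5947 -0.2761  0.06  ]
[ 0.6402 -0.2329  0.06  ]
[ 0.5504 -0.2306  0.06  ]
green ball [ 0.3828 -0.1991  0.235 ] jar [0.6736 0.0139 0.06  ]
[[ 0.2963 -0.9551 -0.0002]
 [-0.9551 -0.2963  0.002 ]
 [-0.0019 -0.0004 -1.    ]]
[-67.4931 -59.412   -7.5465]
```

View pics/ss.png

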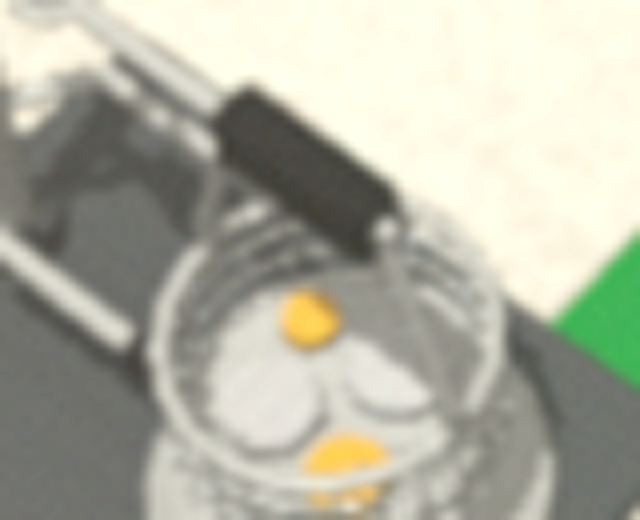

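Call:
drive_tool:
  plan:
    - {"offset": [0, 0, -4], "delta_rot": [0, 0, 0], "jaw": 8.7}
    - {"offset": [0, 0, -8], "delta_rot": [0, 0, 0], "jaw": 8.7}
    - {"offset": [-3.1, -2.7, -9.7], "delta_rot": [0, 0, 6], "jaw": 6}
    - {"offset": [-6.2, -5.4, -9.7], "delta_rot": [0, 0, 12], "jaw": 4.5}
    - {"offset": [-9.3, -8.1, -9.7], "delta_rot": [0, 0, 17.2], "jaw": 4.5}
    - {"offset": [-12.4, -10.8, -9.7], "delta_rot": [0, 0, 17.2], "jaw": 4.5}
    - {"offset": [-15.5, -13.5, -9.7], "delta_rot": [0, 0, 17.2], "jaw": 4.5}
    - {"offset": [-18.6, -16.2, -9.7], "delta_rot": [0, 0, 17.2], "jaw": 4.5}
  squeeze: 25

```text
time: 0.77
position: [0.285, -0.369, 0.3192]
tool_rot: [-0.707, 0.707, 0.0, 0.0]
ft_force: [1.6, -0.7, 0.0]
grip_width: 0.055
```

```bash
cat > st.py <<'E'
from h import *
import sys
np.set_printoptions(precision=4,suppress=True)
o=get_obs();p=np.array(o['position']);Rm=R.from_quat(o['tool_rot']).as_matrix()
print(o['time'],p,'x-ax yaw',np.degrees(np.arctan2(Rm[1,0],Rm[0,0])),'z',Rm[:,2],'F',o['ft_force'],'M',o['moment'],'w',o['grip_width'],'q',o['q'])
if len(sys.argv)>1: print('off cm',Rm.T@(np.array(eval(sys.argv[1]))-p)*100)
E
python3 st.py "[.5525,.2235,.32]"
```

```text
0.7667 [ 0.285  -0.369   0.3192] x-ax yaw -90.00886295498131 z [-0.0001  0.0008 -1.    ] F [ 1.6134 -0.6723  0.0106] M [-0.0076 -0.      0.0273] w 0.055008406061434215 q [-1.1537  0.1946  1.6811  0.0002  1.2667  0.4172]
off cm [-59.2533 -26.7403  -0.0327]
```

Call:
drive_tool:
  plan:
    - {"offset": [-3.7, -1.7, 0], "delta_rot": [0, 0, 0], "jaw": 4.5}
    - {"offset": [-7.4, -3.4, 0], "delta_rot": [0, 0, 0], "jaw": 4.5}
    - {"offset": [-11.1, -5.1, 0], "delta_rot": [0, 0, 0], "jaw": 4.5}
    - {"offset": [-14.8, -6.8, 0], "delta_rot": [0, 0, 0], "jaw": 4.5}
    - {"offset": [-18.5, -8.5, 0], "delta_rot": [0, 0, 0], "jaw": 4.5}
    - {"offset": [-22.2, -10.2, 0], "delta_rot": [0, 0, 0], "jaw": 4.5}
    - {"offset": [-25.9, -11.9, 0], "delta_rot": [0, 0, 0], "jaw": 4.5}
    - {"offset": [-29.6, -13.4, 0], "delta_rot": [0, 0, 0], "jaw": 4.5}

```text
time: 1.43
position: [0.419, -0.0732, 0.3195]
tool_rot: [0.707, -0.707, 0.0, -0.0]
ft_force: [0.6, -0.5, -0.4]
grip_width: 0.0451
```

Call:
drive_tool:
  plan:
    - {"offset": [-3.7, -1.7, 0], "delta_rot": [0, 0, 0], "jaw": 4.5}
    - {"offset": [-7.4, -3.4, 0], "delta_rot": [0, 0, 0], "jaw": 4.5}
    - {"offset": [-11.1, -5.1, 0], "delta_rot": [0, 0, 0], "jaw": 4.5}
    - {"offset": [-14.8, -6.8, 0], "delta_rot": [0, 0, 0], "jaw": 4.5}
    - {"offset": [-18.5, -8.5, 0], "delta_rot": [0, 0, 0], "jaw": 4.5}
    - {"offset": [-22.2, -10.2, 0], "delta_rot": [0, 0, 0], "jaw": 4.5}
    - {"offset": [-25.9, -11.9, 0], "delta_rot": [0, 0, 0], "jaw": 4.5}
    - {"offset": [-29.6, -13.4, 0], "delta_rot": [0, 0, 0], "jaw": 4.5}

```text
time: 2.1
position: [0.5528, 0.223, 0.319]
tool_rot: [0.707, -0.707, -0.0, 0.0]
ft_force: [1.2, -0.6, -0.2]
grip_width: 0.0448
```

```bash
python3 st.py "[.5525,.2235,.20]"
```

```text
2.1 [0.5528 0.223  0.319 ] x-ax yaw -89.94432272535471 z [-0.0006 -0.0004 -1.    ] F [ 1.2111 -0.6239 -0.1635] M [ 0.0117  0.0048 -0.0715] w 0.0448139393818631 q [ 0.1962  0.3948  1.3839 -0.0002  1.3636  1.7661]
off cm [-0.0581  0.0224 11.9023]
```

Call:
drive_tool:
  plan:
    - {"offset": [0, 0, 3], "delta_rot": [0, 0, 0], "jaw": 4.5}
    - {"offset": [0, 0, 6], "delta_rot": [0, 0, 0], "jaw": 4.5}
    - {"offset": [0, 0, 9], "delta_rot": [0, 0, 0], "jaw": 4.5}
    - {"offset": [0, 0, 12], "delta_rot": [0, 0, 0], "jaw": 4.5}
    - {"offset": [0, 0, 14], "delta_rot": [0, 0, 0], "jaw": 4}
    - {"offset": [0, 0, 15], "delta_rot": [0, 0, 0], "jaw": 4}
    - {"offset": [0, 0, 15], "delta_rot": [0, 0, 0], "jaw": 4}
    - {"offset": [0, 0, 15], "delta_rot": [0, 0, 0], "jaw": 4}

```text
time: 2.77
position: [0.5527, 0.2209, 0.1696]
tool_rot: [0.707, -0.707, -0.0, 0.0]
ft_force: [0.8, 0.3, 0.2]
grip_width: 0.0401
```

```bash
python3 st.py; python3 - <<'E'
from h import *
s=camera('side');save('s1',np.clip(cv2.resize(s[180:330,130:300],None,fx=4,fy=4,interpolation=cv2.INTER_CUBIC)*1.5,0,255).astype(np.uint8))
s=camera('top');save('t1',np.clip(cv2.resize(s[130:250,120:260],None,fx=5,fy=5,interpolation=cv2.INTER_CUBIC)*1.7,0,255).astype(np.uint8))
E
```

```text
2.7667 [0.5527 0.2209 0.1696] x-ax yaw -89.96983947053752 z [-0.0002 -0.     -1.    ] F [0.8359 0.3108 0.2382] M [0.0147 0.0388 0.0061] w 0.04008921590997852 q [0.1926 0.5517 1.5613 0.     1.0287 1.7629]
```

View pics/s1.png

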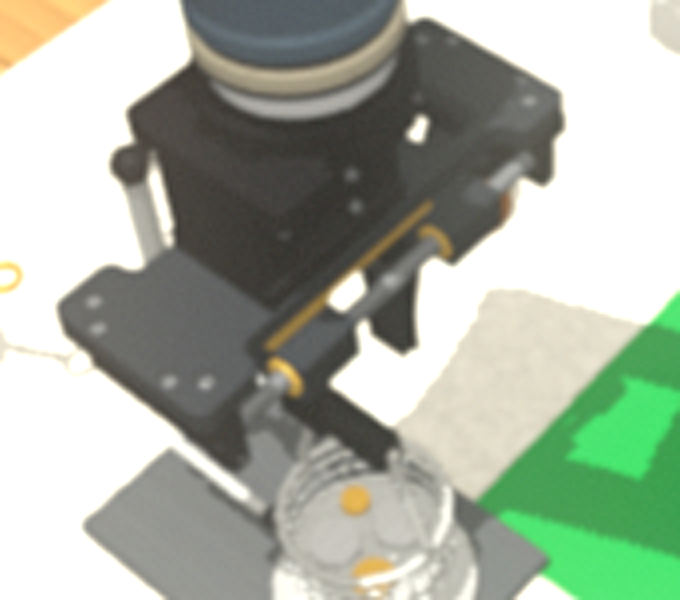

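View pics/t1.png

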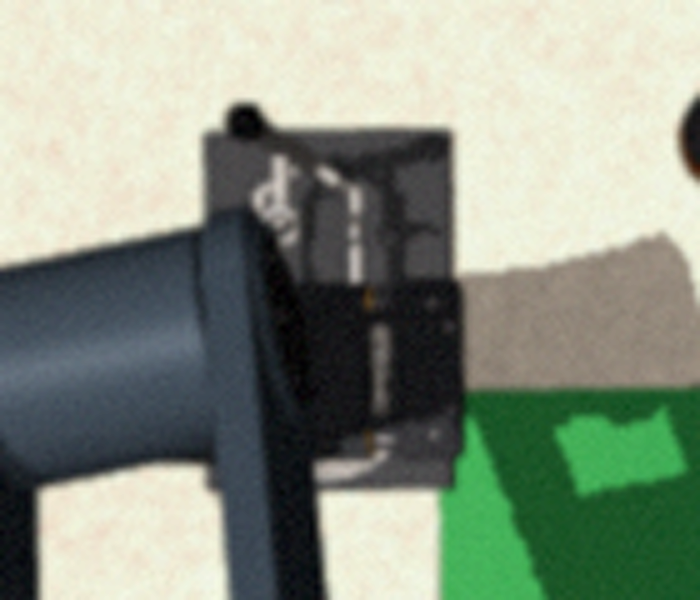

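```bash
python3 - <<'E'
from h import *
np.set_printoptions(precision=1,suppress=True)
for sy in(1,-1):
  for w in(.02,.035):
    for sx in(.0095,-.0095):
      p=[.5527+sx,.2209+sy*w,.1696];print(sy,w,sx,(proj('side',p)-[130,180]+.5)*4)
for g in ((.5306,.2167,.154),(.5306,.2307,.154),(.5306,.2237,.145)): print('grip',(proj('side',g)-[130,180]+.5)*4)
E
```

```text
1 0.02 0.0095 [300.3 394. ]
1 0.02 -0.0095 [334.8 418.6]
1 0.035 0.0095 [273.5 418.5]
1 0.035 -0.0095 [308.1 443.7]
-1 0.02 0.0095 [368.8 331.4]
-1 0.02 -0.0095 [403.  354.6]
-1 0.035 0.0095 [393.4 308.9]
-1 0.035 -0.0095 [427.5 331.5]
grip [402.4 417.7]
grip [379.  440.4]
grip [392.4 441.5]
```

```bash
python3 - <<'E'
from h import *
s=camera('side');save('s2',np.clip(cv2.resize(s[255:310,180:245],None,fx=11,fy=11,interpolation=cv2.INTER_CUBIC).astype(float)*2.5,0,255).astype(np.uint8))
E
```

```text
(no output)
```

View pics/s2.png

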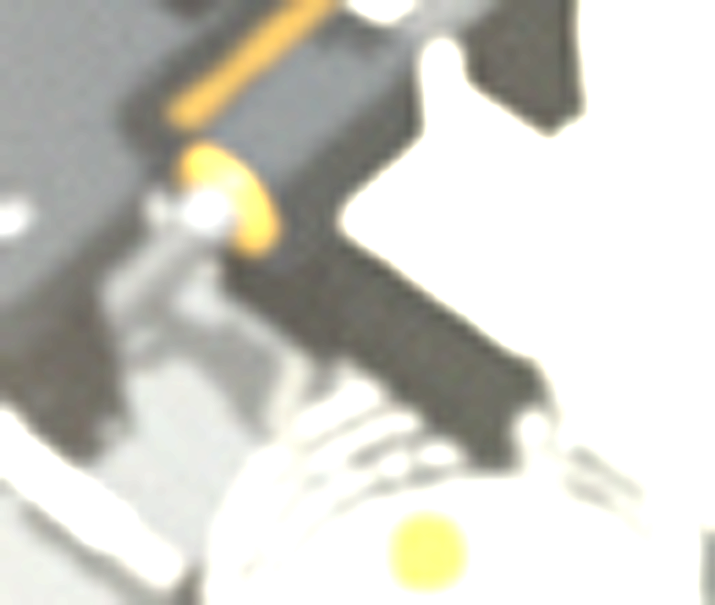

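```bash
python3 - <<'E'
from h import *
np.set_printoptions(precision=4,suppress=True)
t=lambda x,y:(325+x/6-.5,140+y/6-.5); s=lambda x,y:(285+x/6-.5,140+y/6-.5)
# dryer top corners: top img, side img
pairs=[((60,75),(45,197)),((418,100),(280,32)),((392,498),(603,212)),((35,472),(375,398))]
for a,b in pairs:
    pt=plane('top',*t(*a),.06);ps=plane('side',*s(*b),.06);print(pt,ps,(ps-pt)*1e3,tri(t(*a),s(*b)))
# mat corner / watch
print(plane('top',256.5,271.5,.012),plane('side',351,311,.012))
# foot corners side crop
for a,b in [((58,62),(414-396,320)),((333,455),(765-396,347)),((64,455),(628-396,495))]:
    pt=plane('top',150+a[0]/5.5-.5,145+a[1]/5.5-.5,.01);ps=plane('side',145+b[0]/3-.5,205+b[1]/3-.5,.01);print('foot',pt,ps,(ps-pt)*1e3)
E
```

```text
[ 0.6859 -0.1622  0.06  ] [ 0.6794 -0.1577  0.06  ] [-6.4853  4.4803  0.    ] (array([ 0.6856, -0.1641,  0.0525]), np.float64(0.0029504908744443425))
[ 0.6727 -0.3134  0.06  ] [ 0.665  -0.3076  0.06  ] [-7.7489  5.7699  0.    ] (array([ 0.6721, -0.3166,  0.0515]), np.float64(0.00383926603973257))
[ 0.5051 -0.2976  0.06  ] [ 0.4998 -0.29    0.06  ] [-5.3399  7.6125  0.    ] (array([ 0.5042, -0.3003,  0.0506]), np.float64(0.0016393266293936466))
[ 0.5188 -0.1478  0.06  ] [ 0.5159 -0.1433  0.06  ] [-2.9104  4.5081  0.    ] (array([ 0.5185, -0.1486,  0.0541]), np.float64(0.0004442997470579598))
[0.3837 0.0413 0.012 ] [0.379  0.0523 0.012 ]
foot [0.6902 0.289  0.01  ] [0.6825 0.2911 0.01  ] [-7.7113  2.1107  0.    ]
foot [0.5007 0.1606 0.01  ] [0.4938 0.1668 0.01  ] [-6.9635  6.196   0.    ]
foot [0.5031 0.2879 0.01  ] [0.4957 0.2912 0.01  ] [-7.3983  3.3447  0.    ]
```

Call:
drive_tool:
  plan:
    - {"offset": [-0.3, 0.2, 0], "delta_rot": [0, 0, 0], "jaw": 4}
    - {"offset": [-0.6, 0.4, 0], "delta_rot": [0, 0, 0], "jaw": 4}
    - {"offset": [-0.6, 0.4, 1], "delta_rot": [0, 0, 0], "jaw": 4}
    - {"offset": [-0.6, 0.4, 2], "delta_rot": [0, 0, 0], "jaw": 4}
    - {"offset": [-0.6, 0.4, 3], "delta_rot": [0, 0, 0], "jaw": 4}
    - {"offset": [-0.6, 0.4, 4], "delta_rot": [0, 0, 0], "jaw": 4}
    - {"offset": [-0.6, 0.4, 4.3], "delta_rot": [0, 0, 0], "jaw": 4}
    - {"offset": [-0.6, 0.4, 4.3], "delta_rot": [0, 0, 0], "jaw": 2.6}
  squeeze: 3

```text
time: 3.58
position: [0.5473, 0.2266, 0.1246]
tool_rot: [0.707, -0.707, -0.001, 0.002]
ft_force: [-0.1, -0.7, -0.6]
grip_width: 0.0373
```

```bash
python3 st.py; python3 - <<'E'
from h import *
s=camera('side');save('s3',np.clip(cv2.resize(s[240:310,170:250],None,fx=8.5,fy=8.5,interpolation=cv2.INTER_CUBIC).astype(float)*2.2,0,255).astype(np.uint8))
E
```

```text
3.5833 [0.5473 0.2266 0.1246] x-ax yaw -89.97490850450313 z [-0.0037 -0.0008 -1.    ] F [-0.0861 -0.6865 -0.6083] M [ 0.0549  0.0459 -0.0319] w 0.037319911996633356 q [ 0.204   0.6111  1.6009 -0.      0.9334  1.7743]
```

View pics/s3.png

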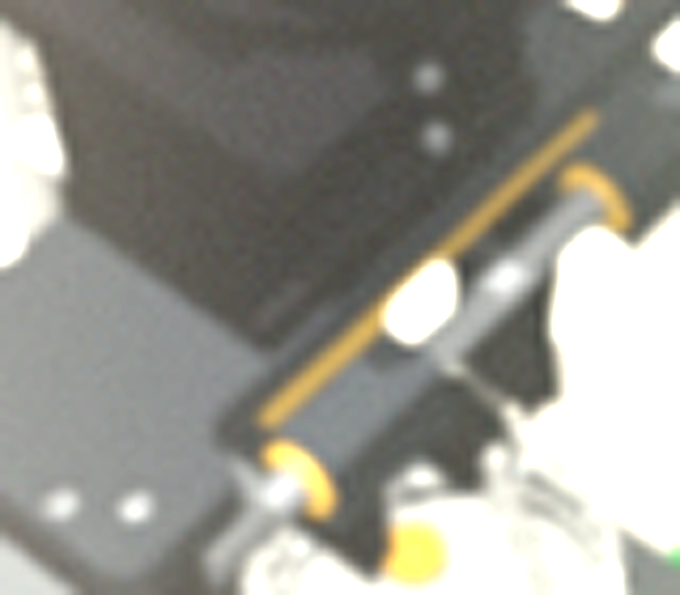

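Call:
drive_tool:
  plan:
    - {"offset": [0, 0, 0], "delta_rot": [0, 0, 0], "jaw": 2.6}
    - {"offset": [0, 0, 0], "delta_rot": [0, 0, 0], "jaw": 2.6}
    - {"offset": [0, 0, 0], "delta_rot": [0, 0, 0], "jaw": 2.4}
    - {"offset": [0, 0, 0], "delta_rot": [0, 0, 0], "jaw": 2.4}
    - {"offset": [0, 0, 0], "delta_rot": [0, 0, 0], "jaw": 2.2}
    - {"offset": [0, 0, 0], "delta_rot": [0, 0, 0], "jaw": 2.2}
    - {"offset": [0, 0, 0], "delta_rot": [0, 0, 0], "jaw": 2.0}
    - {"offset": [0, 0, 0], "delta_rot": [0, 0, 0], "jaw": 2.0}
  squeeze: 3

```text
time: 4.3
position: [0.5485, 0.2269, 0.1266]
tool_rot: [0.707, -0.707, 0.0, -0.0]
ft_force: [-0.3, 0.8, -0.4]
grip_width: 0.0211
```

```bash
python3 st.py
```

```text
4.3 [0.5485 0.2269 0.1266] x-ax yaw -89.96256631685371 z [ 0.0002  0.     -1.    ] F [-0.2957  0.7946 -0.3921] M [-0.0006  0.005   0.007 ] w 0.021144500982277083 q [ 0.2042  0.6082  1.5994 -0.      0.9338  1.7743]
```

Call:
drive_tool:
  plan:
    - {"offset": [0, 0, 0], "delta_rot": [0, 0, 0], "jaw": 1.9}
    - {"offset": [0, 0, 0], "delta_rot": [0, 0, 0], "jaw": 1.9}
    - {"offset": [0, 0, 0], "delta_rot": [0, 0, 0], "jaw": 1.8}
    - {"offset": [0, 0, 0], "delta_rot": [0, 0, 0], "jaw": 1.7}
    - {"offset": [0, 0, 0], "delta_rot": [0, 0, 0], "jaw": 1.7}
    - {"offset": [0, 0, 0], "delta_rot": [0, 0, 0], "jaw": 1.7}
    - {"offset": [0, 0, 0], "delta_rot": [0, 0, 0], "jaw": 1.7}
    - {"offset": [0, 0, 0], "delta_rot": [0, 0, 0], "jaw": 1.7}
  squeeze: 3

```text
time: 4.97
position: [0.5485, 0.2269, 0.1265]
tool_rot: [0.707, -0.707, -0.0, 0.0]
ft_force: [-0.1, -0.3, 0.0]
grip_width: 0.0173
```

```bash
python3 st.py;python3 - <<'E'
from h import *
s=camera('side');save('s4',np.clip(cv2.resize(s[240:310,170:250],None,fx=8.5,fy=8.5,interpolation=cv2.INTER_CUBIC).astype(float)*3,0,255).astype(np.uint8))
E
```

```text
4.9667 [0.5485 0.2269 0.1265] x-ax yaw -89.96482072652454 z [-0. -0. -1.] F [-0.1381 -0.2862  0.0199] M [ 0.0418 -0.002  -0.0309] w 0.01728271319662761 q [ 0.2041  0.6084  1.5994 -0.      0.9338  1.7743]
```

View pics/s4.png

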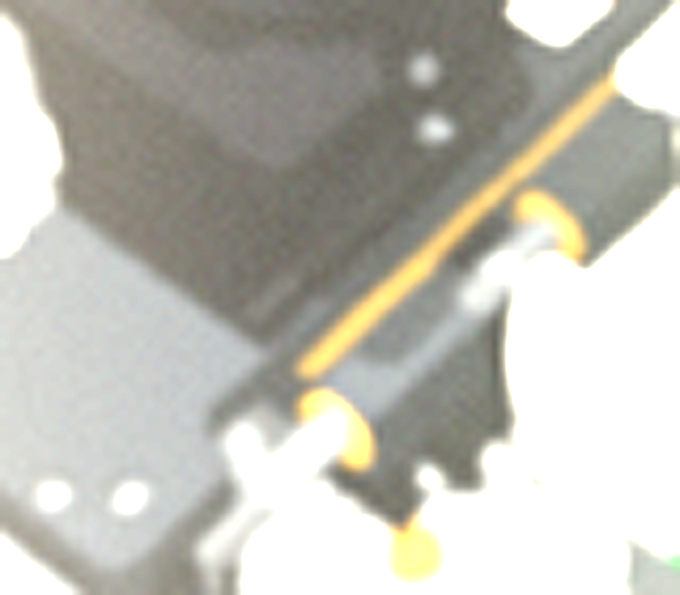

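Call:
drive_tool:
  plan:
    - {"offset": [0, 0, 0], "delta_rot": [0, 0, 0], "jaw": 1.6}
    - {"offset": [0, 0, 0], "delta_rot": [0, 0, 0], "jaw": 1.5}
    - {"offset": [0, 0, 0], "delta_rot": [0, 0, 0], "jaw": 1.4}
    - {"offset": [0, 0, 0], "delta_rot": [0, 0, 0], "jaw": 1.3}
    - {"offset": [0, 0, 0], "delta_rot": [0, 0, 0], "jaw": 1.2}
    - {"offset": [0, 0, 0], "delta_rot": [0, 0, 0], "jaw": 1.0}
    - {"offset": [0, 0, 0], "delta_rot": [0, 0, 0], "jaw": 1.0}
    - {"offset": [0, 0, 0], "delta_rot": [0, 0, 0], "jaw": 1.0}
  squeeze: 5

```text
time: 5.68
position: [0.5485, 0.2267, 0.1266]
tool_rot: [0.707, -0.707, 0.0, 0.0]
ft_force: [-1.2, -0.4, 1.3]
grip_width: 0.014
```

```bash
python3 st.py
```

```text
5.6833 [0.5485 0.2267 0.1266] x-ax yaw -89.96623587742016 z [ 0.     -0.0002 -1.    ] F [-1.1936 -0.3893  1.2971] M [-0.188   0.0027 -0.0403] w 0.014012616518660752 q [ 0.204   0.6083  1.5995 -0.0003  0.9339  1.7744]
```

Call:
drive_tool:
  plan:
    - {"offset": [0, 0, 0], "delta_rot": [0, 0, 0], "jaw": 1.0}
    - {"offset": [0, 0, 0], "delta_rot": [0, 0, 0], "jaw": 1.0}
    - {"offset": [0, 0, 0], "delta_rot": [0, 0, 0], "jaw": 1.0}
    - {"offset": [0, 0, 0], "delta_rot": [0, 0, 0], "jaw": 1.0}
    - {"offset": [0, 0, -0.05], "delta_rot": [0, 0, 0], "jaw": 1.0}
    - {"offset": [0, 0, -0.1], "delta_rot": [0, 0, 0], "jaw": 1.0}
    - {"offset": [0, 0, -0.1], "delta_rot": [0, 0, 0], "jaw": 1.0}
    - {"offset": [0, 0, -0.1], "delta_rot": [0, 0, 0], "jaw": 1.0}
  squeeze: 25

```text
time: 6.35
position: [0.5485, 0.2269, 0.1274]
tool_rot: [0.707, -0.707, -0.0, -0.0]
ft_force: [1.7, -0.8, -1.7]
grip_width: 0.0136
```

```bash
python3 st.py
```

```text
6.35 [0.5485 0.2269 0.1274] x-ax yaw -89.97363340317209 z [-0.0001  0.0001 -1.    ] F [ 1.6521 -0.8387 -1.6785] M [-0.1917 -0.1067 -0.0125] w 0.013607069838753797 q [0.2041 0.6073 1.5987 0.0002 0.9357 1.7743]
```

Call:
drive_tool:
  plan:
    - {"offset": [0.02, 0, -0.1], "delta_rot": [0, 0, 0], "jaw": 1.0}
    - {"offset": [0.04, 0, -0.2], "delta_rot": [0, 0, 0], "jaw": 1.0}
    - {"offset": [0.05, 0, -0.3], "delta_rot": [0, 0, 0], "jaw": 1.0}
    - {"offset": [0.07, 0, -0.4], "delta_rot": [0, 0, 0], "jaw": 1.0}
    - {"offset": [0.09, 0, -0.5], "delta_rot": [0, 0, 0], "jaw": 1.0}
    - {"offset": [0.09, 0, -0.5], "delta_rot": [0, 0, 0], "jaw": 1.0}
    - {"offset": [0.09, 0, -0.5], "delta_rot": [0, 0, 0], "jaw": 1.0}
    - {"offset": [0.09, 0, -0.5], "delta_rot": [0, 0, 0], "jaw": 1.0}

```text
time: 7.02
position: [0.5483, 0.2261, 0.1326]
tool_rot: [0.707, -0.707, -0.0, 0.0]
ft_force: [0.2, 0.5, -1.8]
grip_width: 0.014
```

```bash
python3 st.py
```

```text
7.0167 [0.5483 0.2261 0.1326] x-ax yaw -89.96301609891773 z [-0.0003  0.0002 -1.    ] F [ 0.1688  0.497  -1.7601] M [0.0236 0.0555 0.015 ] w 0.013980456589623595 q [0.2028 0.5993 1.5963 0.0003 0.9462 1.7728]
```

Call:
drive_tool:
  plan:
    - {"offset": [0.02, 0, -0.1], "delta_rot": [0, 0, 0], "jaw": 1.0}
    - {"offset": [0.04, 0, -0.2], "delta_rot": [0, 0, 0], "jaw": 1.0}
    - {"offset": [0.06, 0, -0.3], "delta_rot": [0, 0, 0], "jaw": 1.0}
    - {"offset": [0.08, 0.01, -0.4], "delta_rot": [0, 0, 0], "jaw": 1.0}
    - {"offset": [0.1, 0.02, -0.5], "delta_rot": [0, 0, 0], "jaw": 1.0}
    - {"offset": [0.12, 0.02, -0.6], "delta_rot": [0, 0, 0], "jaw": 1.0}
    - {"offset": [0.12, 0.02, -0.6], "delta_rot": [0, 0, 0], "jaw": 1.0}
    - {"offset": [0.12, 0.02, -0.6], "delta_rot": [0, 0, 0], "jaw": 1.0}

```text
time: 7.68
position: [0.5479, 0.2249, 0.1386]
tool_rot: [0.707, -0.707, -0.0, 0.0]
ft_force: [-0.9, 0.4, 0.0]
grip_width: 0.014
```

```bash
python3 st.py;python3 - <<'E'
from h import *
s=camera('top');save('t4',np.clip(cv2.resize(s[150:195,155:205],None,fx=12,fy=12,interpolation=cv2.INTER_CUBIC).astype(float)*1.8,0,255).astype(np.uint8))
E
```

```text
7.6833 [0.5479 0.2249 0.1386] x-ax yaw -89.96887527124937 z [-0.0006  0.0001 -1.    ] F [-0.879   0.3989  0.0013] M [0.1683 0.3635 0.0212] w 0.013978662843650224 q [0.2008 0.5901 1.5936 0.0003 0.9585 1.7709]
```

View pics/t4.png

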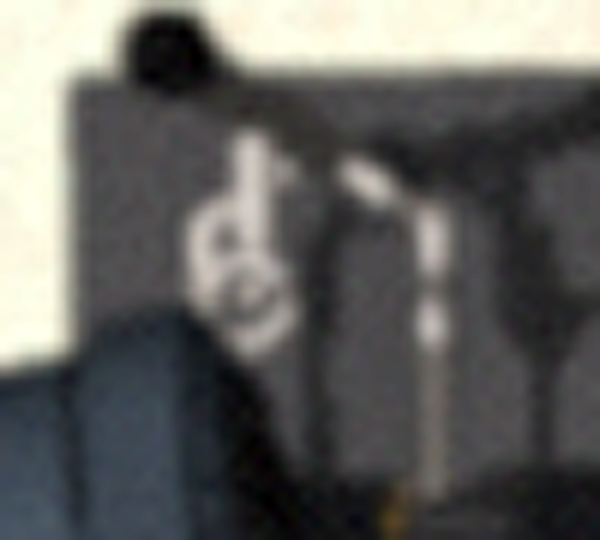

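```bash
python3 - <<'E'
from h import *
np.set_printoptions(precision=3,suppress=True)
for i in range(3):
    s=camera('side');o=get_obs();print(o['time'],o['ft_force'],o['moment'],o['position'])
save('s5',np.clip(cv2.resize(s[215:290,160:250],None,fx=8,fy=8,interpolation=cv2.INTER_CUBIC).astype(float)*1.7,0,255).astype(np.uint8))
E
```

```text
7.7833 [-1.717  1.05   0.017] [0.203 0.323 0.005] [0.548 0.225 0.139]
7.8333 [-1.559 -0.22  -0.961] [ 0.179  0.344 -0.036] [0.548 0.225 0.139]
7.8833 [-1.64   0.652 -0.754] [0.176 0.34  0.024] [0.548 0.225 0.139]
```

View pics/s5.png

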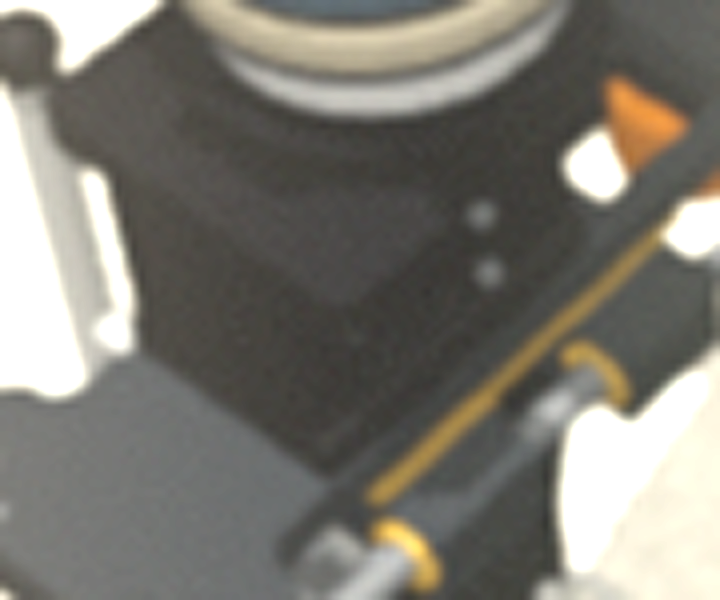

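Call:
drive_tool:
  plan:
    - {"offset": [-0.03, 0.05, 0], "delta_rot": [0, 0, 0], "jaw": 1.0}
    - {"offset": [-0.05, 0.08, 0], "delta_rot": [0, 0, 0], "jaw": 1.0}
    - {"offset": [-0.05, 0.08, 0], "delta_rot": [0, 0, 0], "jaw": 1.0}
    - {"offset": [-0.04, 0.09, -0.1], "delta_rot": [0, 0, 0], "jaw": 1.0}
    - {"offset": [-0.02, 0.1, -0.2], "delta_rot": [0, 0, 0], "jaw": 1.0}
    - {"offset": [0, 0.11, -0.3], "delta_rot": [0, 0, 0], "jaw": 1.0}
    - {"offset": [0, 0.11, -0.3], "delta_rot": [0, 0, 0], "jaw": 1.0}
    - {"offset": [0, 0.11, -0.3], "delta_rot": [0, 0, 0], "jaw": 1.0}

```text
time: 8.55
position: [0.5474, 0.2248, 0.1418]
tool_rot: [0.707, -0.707, 0.0, -0.0]
ft_force: [-0.3, 0.4, -0.6]
grip_width: 0.0135
```

```bash
cat > f.py <<'E'
from h import *
np.set_printoptions(precision=3,suppress=True)
F=[];M=[]
for i in range(2):
    s=camera('side');o=get_obs();F.append(o['ft_force']);M.append(o['moment'])
print(o['time'],'F',np.mean(F,0),'M',np.mean(M,0),'p',np.array(o['position']),o['grip_width'], R.from_quat(o['tool_rot']).as_matrix()[:,2])
E
python3 f.py
```

```text
8.65 F [-0.186  0.463 -0.382] M [ 0.085  0.071 -0.055] p [0.547 0.225 0.142] 0.013515857811067617 [ 0.001  0.    -1.   ]
```

Call:
drive_tool:
  plan:
    - {"offset": [0.01, 0.01, -0.1], "delta_rot": [0, 0, 0], "jaw": 1.0}
    - {"offset": [0.02, 0.02, -0.2], "delta_rot": [0, 0, 0], "jaw": 1.0}
    - {"offset": [0.04, 0.03, -0.3], "delta_rot": [0, 0, 0], "jaw": 1.0}
    - {"offset": [0.06, 0.04, -0.4], "delta_rot": [0, 0, 0], "jaw": 1.0}
    - {"offset": [0.07, 0.05, -0.5], "delta_rot": [0, 0, 0], "jaw": 1.0}
    - {"offset": [0.08, 0.06, -0.6], "delta_rot": [0, 0, 0], "jaw": 1.0}
    - {"offset": [0.08, 0.06, -0.6], "delta_rot": [0, 0, 0], "jaw": 1.0}
    - {"offset": [0.08, 0.06, -0.6], "delta_rot": [0, 0, 0], "jaw": 1.0}

```text
time: 9.32
position: [0.5468, 0.224, 0.1478]
tool_rot: [0.707, -0.707, 0.0, -0.0]
ft_force: [0.9, -0.3, -1.0]
grip_width: 0.0138
```

```bash
python3 f.py
```

```text
9.4167 F [ 0.387 -0.686 -0.83 ] M [-0.034 -0.055 -0.078] p [0.547 0.224 0.148] 0.013692125902468056 [ 0.001  0.    -1.   ]
```

Call:
drive_tool:
  plan:
    - {"offset": [0.05, 0.01, -0.1], "delta_rot": [0, 0, 0], "jaw": 1.0}
    - {"offset": [0.08, 0.02, -0.2], "delta_rot": [0, 0, 0], "jaw": 1.0}
    - {"offset": [0.1, 0.03, -0.3], "delta_rot": [0, 0, 0], "jaw": 1.0}
    - {"offset": [0.12, 0.04, -0.4], "delta_rot": [0, 0, 0], "jaw": 1.0}
    - {"offset": [0.14, 0.05, -0.5], "delta_rot": [0, 0, 0], "jaw": 1.0}
    - {"offset": [0.16, 0.06, -0.6], "delta_rot": [0, 0, 0], "jaw": 1.0}
    - {"offset": [0.16, 0.06, -0.6], "delta_rot": [0, 0, 0], "jaw": 1.0}
    - {"offset": [0.16, 0.06, -0.6], "delta_rot": [0, 0, 0], "jaw": 1.0}

```text
time: 10.08
position: [0.546, 0.2225, 0.1537]
tool_rot: [0.707, -0.707, 0.0, -0.0]
ft_force: [0.3, -0.1, -1.5]
grip_width: 0.014
```

```bash
python3 f.py
```

```text
10.1833 F [ 0.745 -0.003 -1.982] M [-0.013 -0.089 -0.016] p [0.546 0.222 0.154] 0.013639835117442326 [ 0.  0. -1.]
```

Call:
drive_tool:
  plan:
    - {"offset": [0.02, 0, -0.1], "delta_rot": [0, 0, 0], "jaw": 1.0}
    - {"offset": [0.04, 0, -0.2], "delta_rot": [0, 0, 0], "jaw": 1.0}
    - {"offset": [0.06, 0, -0.3], "delta_rot": [0, 0, 0], "jaw": 1.0}
    - {"offset": [0.08, 0, -0.4], "delta_rot": [0, 0, 0], "jaw": 1.0}
    - {"offset": [0.1, 0.01, -0.5], "delta_rot": [0, 0, 0], "jaw": 1.0}
    - {"offset": [0.12, 0.02, -0.6], "delta_rot": [0, 0, 0], "jaw": 1.0}
    - {"offset": [0.14, 0.03, -0.7], "delta_rot": [0, 0, 0], "jaw": 1.0}
    - {"offset": [0.14, 0.03, -0.7], "delta_rot": [0, 0, 0], "jaw": 1.0}

```text
time: 10.85
position: [0.5457, 0.221, 0.1608]
tool_rot: [0.707, -0.707, 0.0, -0.0]
ft_force: [0.4, -0.1, -1.2]
grip_width: 0.0136
```

```bash
python3 f.py
```

```text
10.95 F [-0.197  0.314 -1.831] M [0.03  0.039 0.   ] p [0.546 0.221 0.161] 0.013583047977525511 [ 0.  0. -1.]
```

Free of contact. Rise 34 mm so far; continuing along the same slope.

Call:
drive_tool:
  plan:
    - {"offset": [0.02, 0.01, -0.1], "delta_rot": [0, 0, 0], "jaw": 1.0}
    - {"offset": [0.04, 0.02, -0.2], "delta_rot": [0, 0, 0], "jaw": 1.0}
    - {"offset": [0.06, 0.03, -0.3], "delta_rot": [0, 0, 0], "jaw": 1.0}
    - {"offset": [0.08, 0.04, -0.4], "delta_rot": [0, 0, 0], "jaw": 1.0}
    - {"offset": [0.1, 0.05, -0.5], "delta_rot": [0, 0, 0], "jaw": 1.0}
    - {"offset": [0.12, 0.06, -0.6], "delta_rot": [0, 0, 0], "jaw": 1.0}
    - {"offset": [0.13, 0.07, -0.7], "delta_rot": [0, 0, 0], "jaw": 1.0}
    - {"offset": [0.13, 0.07, -0.7], "delta_rot": [0, 0, 0], "jaw": 1.0}

```text
time: 11.62
position: [0.5451, 0.2197, 0.1678]
tool_rot: [0.707, -0.707, 0.0, -0.0]
ft_force: [-0.4, -0.1, -1.1]
grip_width: 0.0141
```

```bash
python3 f.py
```

```text
11.7167 F [ 0.089  0.468 -2.002] M [ 0.018 -0.002 -0.01 ] p [0.545 0.22  0.168] 0.01383105329523734 [ 0.  0. -1.]
```

Call:
drive_tool:
  plan:
    - {"offset": [0.02, 0.01, -0.1], "delta_rot": [0, 0, 0], "jaw": 1.0}
    - {"offset": [0.04, 0.02, -0.2], "delta_rot": [0, 0, 0], "jaw": 1.0}
    - {"offset": [0.06, 0.03, -0.3], "delta_rot": [0, 0, 0], "jaw": 1.0}
    - {"offset": [0.08, 0.04, -0.4], "delta_rot": [0, 0, 0], "jaw": 1.0}
    - {"offset": [0.1, 0.05, -0.5], "delta_rot": [0, 0, 0], "jaw": 1.0}
    - {"offset": [0.12, 0.06, -0.6], "delta_rot": [0, 0, 0], "jaw": 1.0}
    - {"offset": [0.13, 0.07, -0.7], "delta_rot": [0, 0, 0], "jaw": 1.0}
    - {"offset": [0.13, 0.07, -0.7], "delta_rot": [0, 0, 0], "jaw": 1.0}

```text
time: 12.38
position: [0.5444, 0.2184, 0.1748]
tool_rot: [0.707, -0.707, 0.0, -0.0]
ft_force: [0.1, 0.6, -1.7]
grip_width: 0.0139
```

```bash
python3 f.py;python3 - <<'E'
from h import *
s=camera('top');save('t6',np.clip(cv2.resize(s[150:195,155:205],None,fx=12,fy=12,interpolation=cv2.INTER_CUBIC).astype(float)*1.8,0,255).astype(np.uint8))
E
```

```text
12.4833 F [ 0.164 -0.357 -0.953] M [0.005 0.019 0.022] p [0.544 0.218 0.175] 0.013698822940581105 [ 0.  0. -1.]
```

View pics/t6.png

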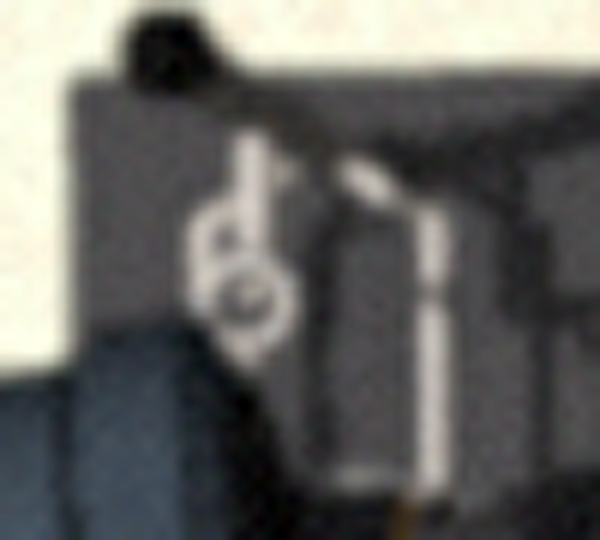

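Call:
drive_tool:
  plan:
    - {"offset": [0.02, 0.01, -0.1], "delta_rot": [0, 0, 0], "jaw": 1.0}
    - {"offset": [0.04, 0.02, -0.2], "delta_rot": [0, 0, 0], "jaw": 1.0}
    - {"offset": [0.06, 0.03, -0.3], "delta_rot": [0, 0, 0], "jaw": 1.0}
    - {"offset": [0.08, 0.04, -0.4], "delta_rot": [0, 0, 0], "jaw": 1.0}
    - {"offset": [0.1, 0.05, -0.5], "delta_rot": [0, 0, 0], "jaw": 1.0}
    - {"offset": [0.12, 0.06, -0.6], "delta_rot": [0, 0, 0], "jaw": 1.0}
    - {"offset": [0.14, 0.07, -0.7], "delta_rot": [0, 0, 0], "jaw": 1.0}
    - {"offset": [0.14, 0.08, -0.8], "delta_rot": [0, 0, 0], "jaw": 1.0}

```text
time: 13.2
position: [0.5435, 0.217, 0.1827]
tool_rot: [0.707, -0.707, 0.0, -0.0]
ft_force: [-0.8, 0.1, -2.2]
grip_width: 0.0137
```

Call:
drive_tool:
  plan:
    - {"offset": [0.02, 0.01, -0.1], "delta_rot": [0, 0, 0], "jaw": 1.0}
    - {"offset": [0.03, 0.02, -0.2], "delta_rot": [0, 0, 0], "jaw": 1.0}
    - {"offset": [0.05, 0.03, -0.35], "delta_rot": [0, 0, 0], "jaw": 1.0}
    - {"offset": [0.07, 0.04, -0.5], "delta_rot": [0, 0, 0], "jaw": 1.0}
    - {"offset": [0.07, 0.04, -0.7], "delta_rot": [0, 0, 0], "jaw": 1.0}
    - {"offset": [0.07, 0.04, -1.0], "delta_rot": [0, 0, 0], "jaw": 1.0}
    - {"offset": [0.07, 0.04, -1.4], "delta_rot": [0, 0, 0], "jaw": 1.0}
    - {"offset": [0.07, 0.04, -1.8], "delta_rot": [0, 0, 0], "jaw": 1.0}

```text
time: 13.87
position: [0.5431, 0.2163, 0.201]
tool_rot: [0.707, -0.707, -0.0, -0.0]
ft_force: [1.1, -0.2, -0.8]
grip_width: 0.014
```

```bash
python3 f.py;python3 - <<'E'
from h import *
s=camera('top');save('t7',np.clip(cv2.resize(s[150:195,155:205],None,fx=12,fy=12,interpolation=cv2.INTER_CUBIC).astype(float)*1.8,0,255).astype(np.uint8))
s=camera('side');save('s7',np.clip(cv2.resize(s[170:320,130:300],None,fx=4,fy=4,interpolation=cv2.INTER_CUBIC).astype(float)*1.8,0,255).astype(np.uint8))
E
```

```text
13.9667 F [ 0.132 -0.176 -0.752] M [-0.002  0.021  0.01 ] p [0.544 0.216 0.202] 0.013518612360547645 [ 0.002  0.    -1.   ]
```

View pics/t7.png

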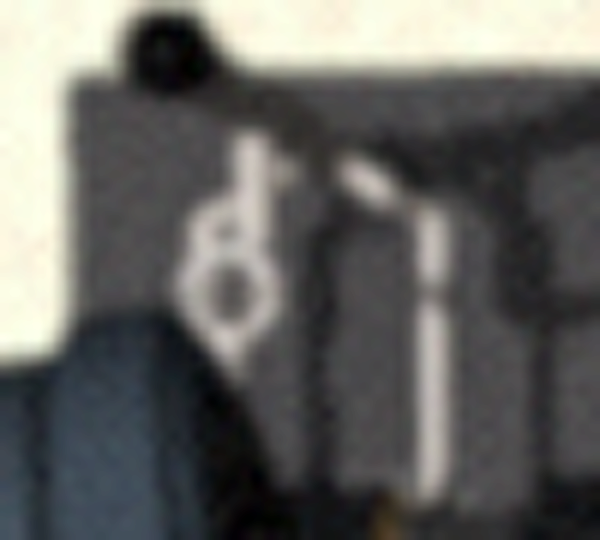

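View pics/s7.png

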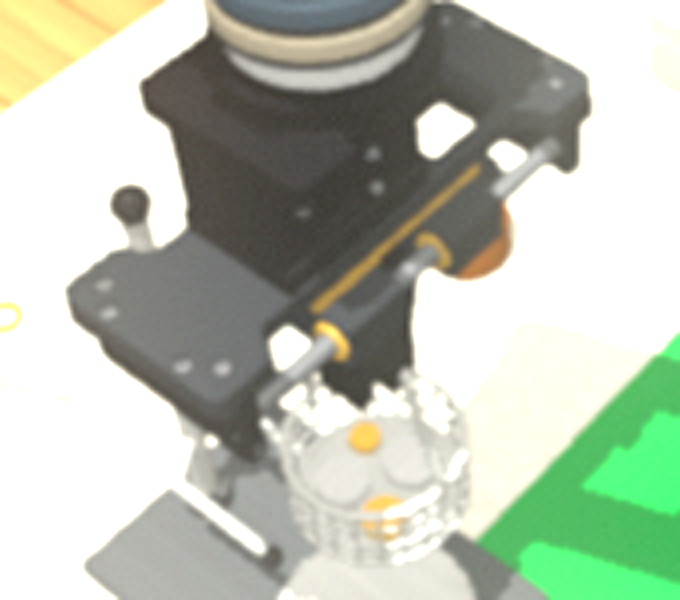

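Call:
drive_tool:
  plan:
    - {"offset": [0, 0.2, -0.2], "delta_rot": [0, 0, 0], "jaw": 1.0}
    - {"offset": [0, 0.6, -0.5], "delta_rot": [0, 0, 0], "jaw": 1.0}
    - {"offset": [0, 1.2, -1.0], "delta_rot": [0, 0, 0], "jaw": 1.0}
    - {"offset": [0, 1.9, -1.6], "delta_rot": [0, 0, 0], "jaw": 1.0}
    - {"offset": [0, 2.7, -2.2], "delta_rot": [0, 0, 0], "jaw": 1.0}
    - {"offset": [0, 3.6, -2.8], "delta_rot": [0, 0, 0], "jaw": 1.0}
    - {"offset": [0, 4.4, -3.4], "delta_rot": [0, 0, 0], "jaw": 1.0}
    - {"offset": [0, 5.1, -3.9], "delta_rot": [0, 0, 0], "jaw": 1.0}

```text
time: 14.73
position: [0.4909, 0.2163, 0.2406]
tool_rot: [0.707, -0.707, 0.0, -0.0]
ft_force: [-0.0, -0.2, -2.0]
grip_width: 0.0135
```

Call:
drive_tool:
  plan:
    - {"offset": [0.2, 0.5, -0.4], "delta_rot": [0, 0, 0], "jaw": 1.0}
    - {"offset": [0.6, 0.8, -0.7], "delta_rot": [0, 0, 0], "jaw": 1.0}
    - {"offset": [1.2, 1.0, -0.9], "delta_rot": [0, 0, 0], "jaw": 1.0}
    - {"offset": [2.1, 1.1, -1.0], "delta_rot": [0, 0, 0], "jaw": 1.0}
    - {"offset": [3.3, 1.1, -1.0], "delta_rot": [0, 0, 0], "jaw": 1.0}
    - {"offset": [4.8, 1.0, -1.0], "delta_rot": [0, 0, 0], "jaw": 1.0}
    - {"offset": [6.5, 0.8, -1.0], "delta_rot": [0, 0, 0], "jaw": 1.0}
    - {"offset": [8.4, 0.5, -1.0], "delta_rot": [0, 0, 0], "jaw": 1.0}

```text
time: 15.4
position: [0.487, 0.1307, 0.2492]
tool_rot: [0.707, -0.707, -0.0, 0.0]
ft_force: [0.6, 0.9, -1.1]
grip_width: 0.0138
```

Call:
drive_tool:
  plan:
    - {"offset": [2.0, -0.4, 0], "delta_rot": [0, 0, 0], "jaw": 1.0}
    - {"offset": [4.1, -0.8, 0], "delta_rot": [0, 0, 0], "jaw": 1.0}
    - {"offset": [6.2, -1.3, 0], "delta_rot": [0, 0, 0], "jaw": 1.0}
    - {"offset": [8.3, -1.9, 0], "delta_rot": [0, 0, 0], "jaw": 1.0}
    - {"offset": [10.4, -2.5, 0], "delta_rot": [0, 0, 0], "jaw": 1.0}
    - {"offset": [12.5, -3.1, 0], "delta_rot": [0, 0, 0], "jaw": 1.0}
    - {"offset": [14.6, -3.7, 0], "delta_rot": [0, 0, 0], "jaw": 1.0}
    - {"offset": [16.7, -4.3, 0], "delta_rot": [0, 0, 0], "jaw": 1.0}

```text
time: 16.07
position: [0.5301, -0.0372, 0.2491]
tool_rot: [-0.707, 0.707, 0.0, -0.0]
ft_force: [-0.8, 0.9, -1.7]
grip_width: 0.0137
```

```bash
python3 st.py "[.593,-.228,.252]"
```

```text
16.0667 [ 0.5301 -0.0372  0.2491] x-ax yaw -90.03430448181952 z [-0.0007 -0.0002 -1.    ] F [-0.7914  0.8823 -1.7336] M [ 0.0093 -0.0252  0.0298] w 0.01374514902903529 q [-0.2802  0.3693  1.6345 -0.0004  1.1383  1.2913]
off cm [19.0794 -6.2986 -0.2873]
```

Call:
drive_tool:
  plan:
    - {"offset": [2.1, -0.6, 0], "delta_rot": [0, 0, 0], "jaw": 1.0}
    - {"offset": [4.2, -1.3, 0], "delta_rot": [0, 0, 0], "jaw": 1.0}
    - {"offset": [6.3, -2.0, 0], "delta_rot": [0, 0, 0], "jaw": 1.0}
    - {"offset": [8.3, -2.7, 0], "delta_rot": [0, 0, 0], "jaw": 1.0}
    - {"offset": [10.2, -3.4, 0], "delta_rot": [0, 0, 0], "jaw": 1.0}
    - {"offset": [12.0, -4.0, 0], "delta_rot": [0, 0, 0], "jaw": 1.0}
    - {"offset": [13.6, -4.6, 0], "delta_rot": [0, 0, 0], "jaw": 1.0}
    - {"offset": [15.0, -5.1, 0], "delta_rot": [0, 0, 0], "jaw": 1.0}

```text
time: 16.73
position: [0.581, -0.1874, 0.2489]
tool_rot: [-0.707, 0.708, 0.0, -0.0]
ft_force: [-0.6, -0.2, -1.9]
grip_width: 0.014
```

Call:
drive_tool:
  plan:
    - {"offset": [1.2, -0.4, 0.2], "delta_rot": [0, 0, 0], "jaw": 1.0}
    - {"offset": [2.2, -0.7, 0.6], "delta_rot": [0, 0, 0], "jaw": 1.0}
    - {"offset": [3.0, -0.9, 1.2], "delta_rot": [0, 0, 0], "jaw": 1.0}
    - {"offset": [3.5, -1.1, 2.0], "delta_rot": [0, 0, 0], "jaw": 1.0}
    - {"offset": [3.9, -1.2, 2.8], "delta_rot": [0, 0, 0], "jaw": 1.0}
    - {"offset": [4.0, -1.2, 3.5], "delta_rot": [0, 0, 0], "jaw": 1.0}
    - {"offset": [4.0, -1.2, 4.0], "delta_rot": [0, 0, 0], "jaw": 1.0}
    - {"offset": [4.0, -1.2, 4.2], "delta_rot": [0, 0, 0], "jaw": 1.0}

```text
time: 17.4
position: [0.5925, -0.2236, 0.206]
tool_rot: [0.708, -0.707, -0.002, 0.0]
ft_force: [0.0, 0.1, -1.3]
grip_width: 0.0132
```

```bash
python3 st.py "[.593,-.228,.17]"; python3 - <<'E'
from h import *
s=camera('side');np.save('s8.npy',s);save('s8',np.clip(cv2.resize(s[110:230,270:400],None,fx=5,fy=5,interpolation=cv2.INTER_CUBIC).astype(float)*1.3,0,255).astype(np.uint8))
s=camera('top');np.save('t8.npy',s);save('t8',np.clip(cv2.resize(s[130:250,300:430],None,fx=5,fy=5,interpolation=cv2.INTER_CUBIC).astype(float)*1.6,0,255).astype(np.uint8))
E
```

```text
17.4 [ 0.5925 -0.2236  0.206 ] x-ax yaw -89.93350975919822 z [-0.0026  0.0018 -1.    ] F [ 0.0085  0.0643 -1.2759] M [0.0597 0.0237 0.0298] w 0.013150382867708605 q [-0.5372  0.558   1.4254  0.0002  1.1614  1.0323]
off cm [ 0.4437 -0.0636  3.5965]
```

View pics/s8.png

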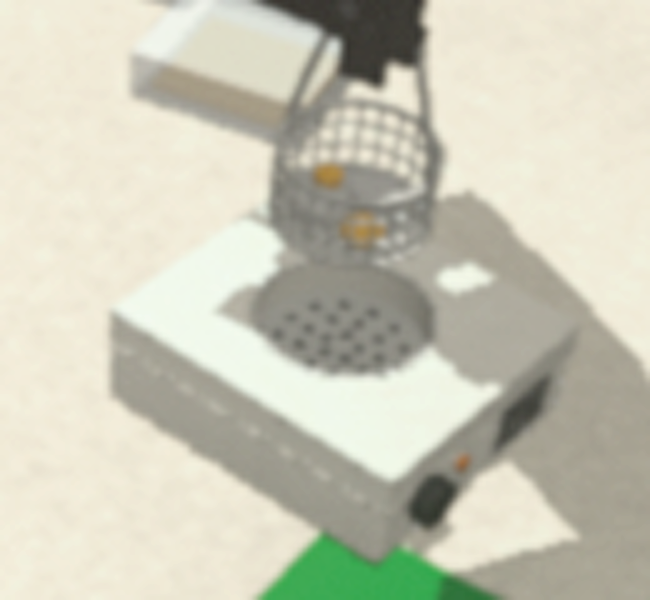

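View pics/t8.png

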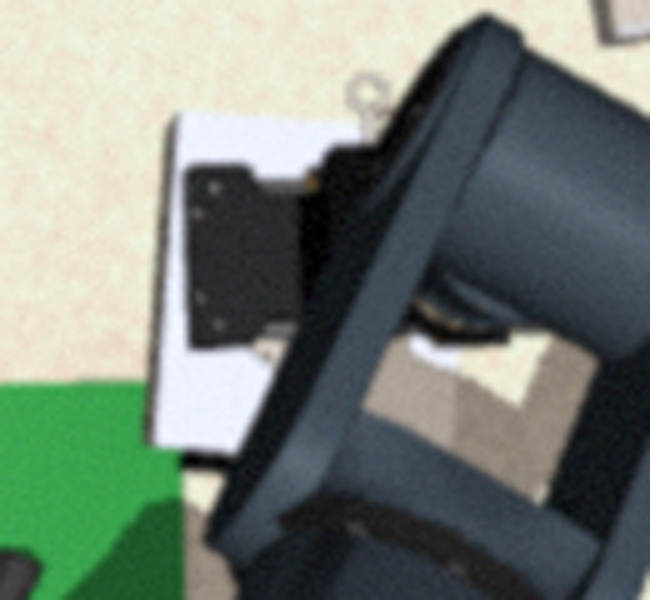

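```bash
python3 - <<'E'
from h import *
np.set_printoptions(precision=4,suppress=True)
s=lambda x,y:(270+x/5-.5,110+y/5-.5)
e=plane('top',300+368/5-.5,130+95/5-.5,.2245);print('top basket',e-[.075,0,0],'well',.5954,-.2317)
print('side basket',plane('side',*s(354,213),.1245),'well .5906,-.2244')
print('side rim l/r/bottom', *[plane('side',*s(*q),.1245) for q in((272,213),(436,213),(354,265))])
print('well now', plane('side',*s((252+433)/2,(262+375)/2),.06))
E
python3 st.py
```

```text
top basket [ 0.5959 -0.2244  0.2245] well 0.5954 -0.2317
side basket [ 0.5923 -0.2223  0.1245] well .5906,-.2244
side rim l/r/bottom [ 0.6216 -0.1987  0.1245] [ 0.5628 -0.246   0.1245] [ 0.5723 -0.1907  0.1245]
well now [ 0.5912 -0.2244  0.06  ]
17.5 [ 0.5929 -0.2238  0.2069] x-ax yaw -89.92513430513735 z [-0.0013  0.001  -1.    ] F [-0.0948  0.0515 -1.8341] M [-0.0047  0.043  -0.0424] w 0.013870019622830167 q [-0.5371  0.5571  1.4243  0.0002  1.1618  1.0323]
```

Call:
drive_tool:
  plan:
    - {"offset": [0.1, 0, 0.2], "delta_rot": [0, 0, 0], "jaw": 1.0}
    - {"offset": [0.2, 0, 0.7], "delta_rot": [0, 0, 0], "jaw": 1.0}
    - {"offset": [0.3, 0.1, 1.5], "delta_rot": [0, 0, 0], "jaw": 1.0}
    - {"offset": [0.4, 0.1, 2.5], "delta_rot": [0, 0, 0], "jaw": 1.0}
    - {"offset": [0.5, 0.1, 3.5], "delta_rot": [0, 0, 0], "jaw": 1.0}
    - {"offset": [0.5, 0.1, 4.3], "delta_rot": [0, 0, 0], "jaw": 1.0}
    - {"offset": [0.5, 0.1, 4.8], "delta_rot": [0, 0, 0], "jaw": 1.0}
    - {"offset": [0.5, 0.1, 5.0], "delta_rot": [0, 0, 0], "jaw": 1.0}

```text
time: 18.17
position: [0.5916, -0.2293, 0.1558]
tool_rot: [0.707, -0.707, -0.001, 0.0]
ft_force: [-0.6, 0.9, -1.7]
grip_width: 0.0134
```

Call:
drive_tool:
  plan:
    - {"offset": [0, 0, 0.1], "delta_rot": [0, 0, 0], "jaw": 1.0}
    - {"offset": [0, 0, 0.2], "delta_rot": [0, 0, 0], "jaw": 1.0}
    - {"offset": [0, 0, 0.4], "delta_rot": [0, 0, 0], "jaw": 1.0}
    - {"offset": [0, 0, 0.6], "delta_rot": [0, 0, 0], "jaw": 1.0}
    - {"offset": [0, 0, 0.7], "delta_rot": [0, 0, 0], "jaw": 1.0}
    - {"offset": [0, 0, 0.7], "delta_rot": [0, 0, 0], "jaw": 1.0}
    - {"offset": [0, 0, 0.7], "delta_rot": [0, 0, 0], "jaw": 1.0}
    - {"offset": [0, 0, 0.7], "delta_rot": [0, 0, 0], "jaw": 1.0}

```text
time: 18.83
position: [0.5924, -0.2298, 0.1507]
tool_rot: [0.707, -0.707, 0.0, -0.0]
ft_force: [0.6, -0.6, -1.2]
grip_width: 0.0138
```

```bash
python3 st.py ; python3 - <<'E'
from h import *
s=camera('side');np.save('s9.npy',s);save('s9',np.clip(cv2.resize(s[130:210,300:380],None,fx=7.5,fy=7.5,interpolation=cv2.INTER_CUBIC).astype(float)*1.4,0,255).astype(np.uint8))
s=camera('top');save('t9',np.clip(cv2.resize(s[130:230,320:420],None,fx=6,fy=6,interpolation=cv2.INTER_CUBIC).astype(float)*1.4,0,255).astype(np.uint8))
E
```

```text
18.8333 [ 0.5924 -0.2298  0.1507] x-ax yaw -89.9674288111144 z [ 0.0003 -0.0002 -1.    ] F [ 0.6281 -0.5541 -1.1522] M [ 0.0405 -0.0107  0.0112] w 0.013753565949175138 q [-0.5455  0.6244  1.4713  0.      1.0455  1.0247]
```

View pics/s9.png

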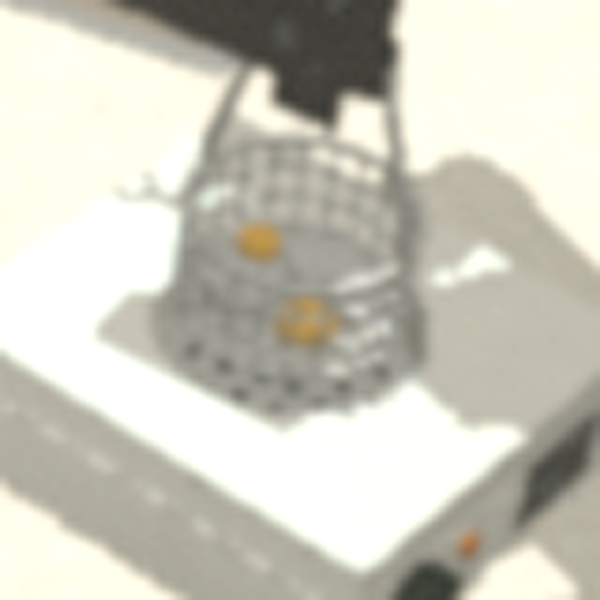

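View pics/t9.png

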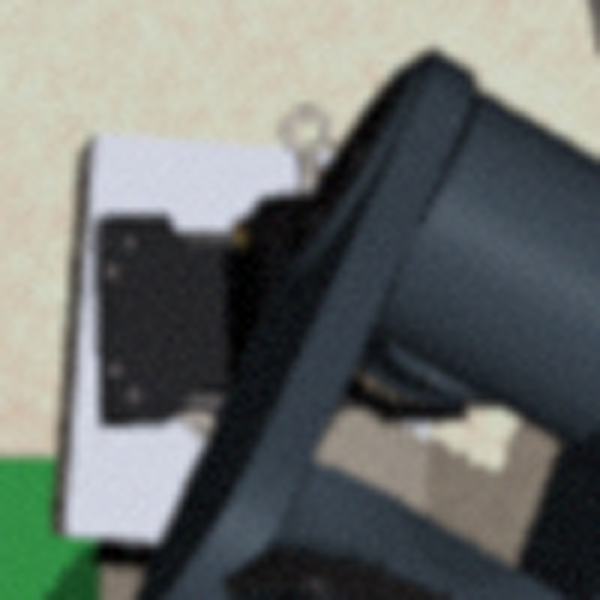

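```bash
python3 - <<'E'
from h import *
np.set_printoptions(precision=4,suppress=True)
e=plane('top',320+305/6-.5,130+130/6-.5,.169);print('top basket',e-[.075,0,0],'well',.5954,-.2317)
a=np.load('s9.npy')[130:210,300:380]
g=cv2.resize(a,None,fx=9,fy=9,interpolation=cv2.INTER_CUBIC)[200:560,80:580]
g=cv2.createCLAHE(4,(4,4)).apply(cv2.cvtColor(g,cv2.COLOR_RGB2GRAY))
cv2.imwrite('pics/s9c.png',g)
# predicted outlines using side-frame well centre & basket at offset
E
```

```text
top basket [ 0.5973 -0.23    0.169 ] well 0.5954 -0.2317
```

View pics/s9c.png

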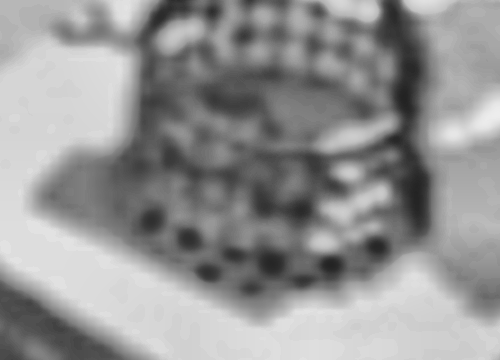

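Call:
drive_tool:
  plan:
    - {"offset": [-0.04, 0.08, 0.1], "delta_rot": [0, 0, 0], "jaw": 1.0}
    - {"offset": [-0.08, 0.15, 0.2], "delta_rot": [0, 0, 0], "jaw": 1.0}
    - {"offset": [-0.08, 0.15, 0.4], "delta_rot": [0, 0, 0], "jaw": 1.0}
    - {"offset": [-0.08, 0.15, 0.7], "delta_rot": [0, 0, 0], "jaw": 1.0}
    - {"offset": [-0.08, 0.15, 1.0], "delta_rot": [0, 0, 0], "jaw": 1.0}
    - {"offset": [-0.08, 0.15, 1.2], "delta_rot": [0, 0, 0], "jaw": 1.0}
    - {"offset": [-0.08, 0.15, 1.3], "delta_rot": [0, 0, 0], "jaw": 1.0}
    - {"offset": [-0.08, 0.15, 1.3], "delta_rot": [0, 0, 0], "jaw": 1.0}

```text
time: 19.6
position: [0.5906, -0.2287, 0.137]
tool_rot: [0.707, -0.707, -0.0, 0.0]
ft_force: [-0.2, -0.7, -1.6]
grip_width: 0.0135
```

```bash
python3 f.py
```

```text
19.7 F [-0.802  0.051 -0.671] M [ 0.023 -0.007 -0.022] p [ 0.591 -0.229  0.137] 0.013688700885009732 [-0.  0. -1.]
```

Call:
drive_tool:
  plan:
    - {"offset": [0, 0, 0.1], "delta_rot": [0, 0, 0], "jaw": 1.0}
    - {"offset": [0, 0, 0.3], "delta_rot": [0, 0, 0], "jaw": 1.0}
    - {"offset": [0, 0, 0.5], "delta_rot": [0, 0, 0], "jaw": 1.0}
    - {"offset": [0, 0, 0.7], "delta_rot": [0, 0, 0], "jaw": 1.0}
    - {"offset": [0, 0, 0.9], "delta_rot": [0, 0, 0], "jaw": 1.0}
    - {"offset": [0, 0, 1.1], "delta_rot": [0, 0, 0], "jaw": 1.0}
    - {"offset": [0, 0, 1.2], "delta_rot": [0, 0, 0], "jaw": 1.0}
    - {"offset": [0, 0, 1.2], "delta_rot": [0, 0, 0], "jaw": 1.0}

```text
time: 20.37
position: [0.5906, -0.2287, 0.1251]
tool_rot: [0.707, -0.707, -0.0, 0.0]
ft_force: [-0.4, 0.7, -1.6]
grip_width: 0.0139
```

```bash
python3 f.py; python3 - <<'E'
from h import *
s=camera('side');save('s10',np.clip(cv2.resize(s[130:210,300:380],None,fx=7.5,fy=7.5,interpolation=cv2.INTER_CUBIC).astype(float)*1.4,0,255).astype(np.uint8))
E
```

```text
20.4667 F [ 0.588  0.189 -1.228] M [0.024 0.036 0.054] p [ 0.591 -0.229  0.126] 0.013660352411745803 [-0.  0. -1.]
```

View pics/s10.png

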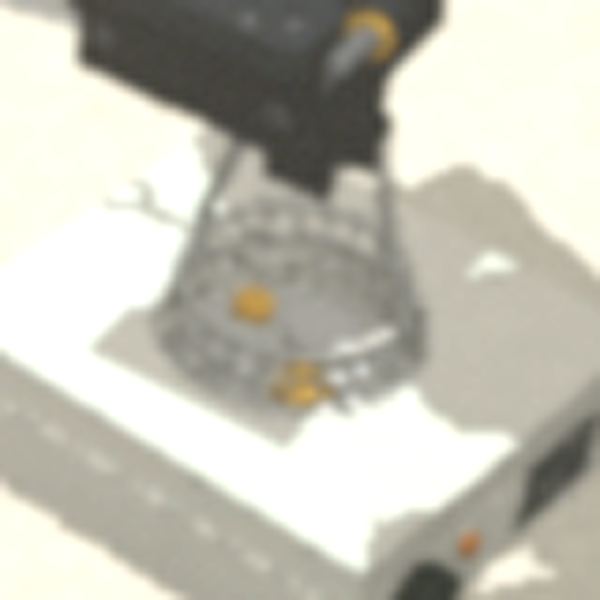

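In the well with no wall contact; about 4 mm to go. Easing down in 0.5–1 mm steps.

Call:
drive_tool:
  plan:
    - {"offset": [0, 0, 0.05], "delta_rot": [0, 0, 0], "jaw": 1.0}
    - {"offset": [0, 0, 0.1], "delta_rot": [0, 0, 0], "jaw": 1.0}
    - {"offset": [0, 0, 0.15], "delta_rot": [0, 0, 0], "jaw": 1.0}
    - {"offset": [0, 0, 0.2], "delta_rot": [0, 0, 0], "jaw": 1.0}
    - {"offset": [0, 0, 0.25], "delta_rot": [0, 0, 0], "jaw": 1.0}
    - {"offset": [0, 0, 0.3], "delta_rot": [0, 0, 0], "jaw": 1.0}
    - {"offset": [0, 0, 0.3], "delta_rot": [0, 0, 0], "jaw": 1.0}
    - {"offset": [0, 0, 0.3], "delta_rot": [0, 0, 0], "jaw": 1.0}

```text
time: 21.18
position: [0.5912, -0.2291, 0.1231]
tool_rot: [0.707, -0.707, 0.001, -0.0]
ft_force: [0.9, 0.1, 3.4]
grip_width: 0.0134
```

```bash
python3 f.py
```

```text
21.2833 F [ 0.297 -0.207  2.756] M [ 0.103  0.078 -0.019] p [ 0.591 -0.229  0.123] 0.013731421383195665 [ 0.001 -0.    -1.   ]
```

Call:
drive_tool:
  plan:
    - {"offset": [0, 0, -0.02], "delta_rot": [0, 0, 0], "jaw": 1.0}
    - {"offset": [0, 0, -0.03], "delta_rot": [0, 0, 0], "jaw": 1.3}
    - {"offset": [0, 0, -0.03], "delta_rot": [0, 0, 0], "jaw": 1.5}
    - {"offset": [0, 0, -0.03], "delta_rot": [0, 0, 0], "jaw": 1.7}
    - {"offset": [0, 0, -0.03], "delta_rot": [0, 0, 0], "jaw": 2.0}
    - {"offset": [0, 0, -0.03], "delta_rot": [0, 0, 0], "jaw": 2.4}
    - {"offset": [0, 0, -0.03], "delta_rot": [0, 0, 0], "jaw": 2.8}
    - {"offset": [0, 0, -0.03], "delta_rot": [0, 0, 0], "jaw": 3.2}
  squeeze: 5

```text
time: 21.95
position: [0.5907, -0.2288, 0.1227]
tool_rot: [0.707, -0.707, -0.0, 0.0]
ft_force: [-0.1, -0.5, -0.0]
grip_width: 0.0282
```

```bash
python3 f.py; python3 - <<'E'
from h import *
s=camera('side');save('s11',np.clip(cv2.resize(s[130:210,300:380],None,fx=7.5,fy=7.5,interpolation=cv2.INTER_CUBIC).astype(float)*1.4,0,255).astype(np.uint8))
E
```

```text
22.05 F [-0.237  0.155  0.311] M [0.033 0.015 0.02 ] p [ 0.591 -0.229  0.123] 0.030398524737016052 [-0.  0. -1.]
```

View pics/s11.png

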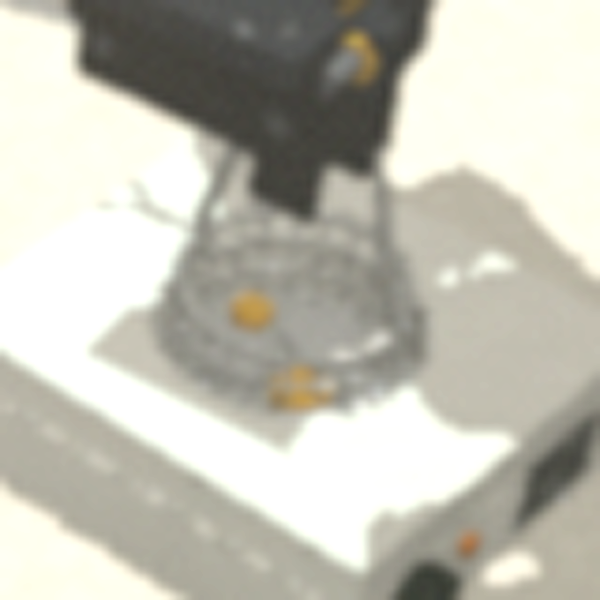

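Released and upright. Now retreating straight up.

Call:
drive_tool:
  plan:
    - {"offset": [0, 0, 0], "delta_rot": [0, 0, 0], "jaw": 4}
    - {"offset": [0, 0, 0], "delta_rot": [0, 0, 0], "jaw": 4}
    - {"offset": [0, 0, -0.5], "delta_rot": [0, 0, 0], "jaw": 4}
    - {"offset": [0, 0, -1.5], "delta_rot": [0, 0, 0], "jaw": 4}
    - {"offset": [0, 0, -3], "delta_rot": [0, 0, 0], "jaw": 4}
    - {"offset": [0, 0, -5], "delta_rot": [0, 0, 0], "jaw": 4}
    - {"offset": [0, 0, -7.5], "delta_rot": [0, 0, 0], "jaw": 4}
    - {"offset": [0, 0, -10], "delta_rot": [0, 0, 0], "jaw": 4}

```text
time: 22.77
position: [0.5907, -0.2288, 0.2245]
tool_rot: [0.707, -0.707, -0.0, -0.0]
ft_force: [0.1, -0.5, 0.3]
grip_width: 0.0398
```

Call:
drive_tool:
  plan:
    - {"offset": [0, 0, -3], "delta_rot": [0, 0, 0], "jaw": 4}
    - {"offset": [0, 0, -6], "delta_rot": [0, 0, 0], "jaw": 4}
    - {"offset": [-3, 0, -8], "delta_rot": [0, 0, 0], "jaw": 4}
    - {"offset": [-6, 1, -8], "delta_rot": [0, 0, 0], "jaw": 4}
    - {"offset": [-9, 2, -8], "delta_rot": [0, 0, 0], "jaw": 4}
    - {"offset": [-12, 3, -8], "delta_rot": [0, 0, 0], "jaw": 4}
    - {"offset": [-15, 4, -8], "delta_rot": [0, 0, 0], "jaw": 4}
    - {"offset": [-17, 5, -8], "delta_rot": [0, 0, 0], "jaw": 4}

```text
time: 23.43
position: [0.5398, -0.0563, 0.3041]
tool_rot: [0.708, -0.706, 0.0, -0.001]
ft_force: [0.3, 0.4, 0.9]
grip_width: 0.0397
```

```bash
python3 f.py; python3 - <<'E'
from h import *
s=camera('side');t=camera('top');save('t12full',t)
save('s12',np.clip(cv2.resize(s[110:220,280:400],None,fx=4.5,fy=4.5,interpolation=cv2.INTER_CUBIC).astype(float)*1.4,0,255).astype(np.uint8))
save('t12',np.clip(cv2.resize(t[130:250,300:430],None,fx=4.5,fy=4.5,interpolation=cv2.INTER_CUBIC).astype(float)*1.4,0,255).astype(np.uint8))
E
```

```text
23.5333 F [-1.27   0.912 -0.371] M [0.089 0.086 0.05 ] p [ 0.539 -0.056  0.304] 0.0401493103769393 [-0.     0.001 -1.   ]
```

View pics/s12.png

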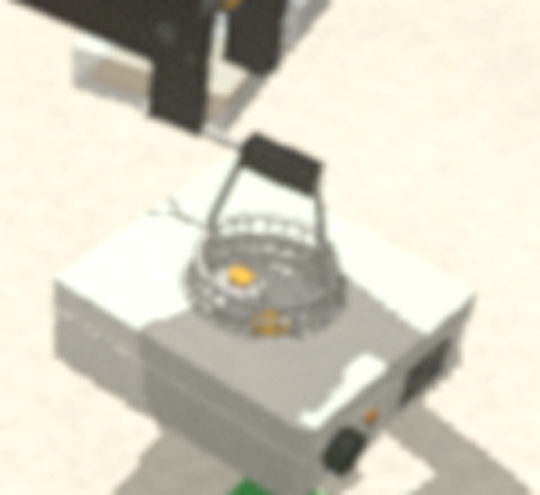

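View pics/t12full.png

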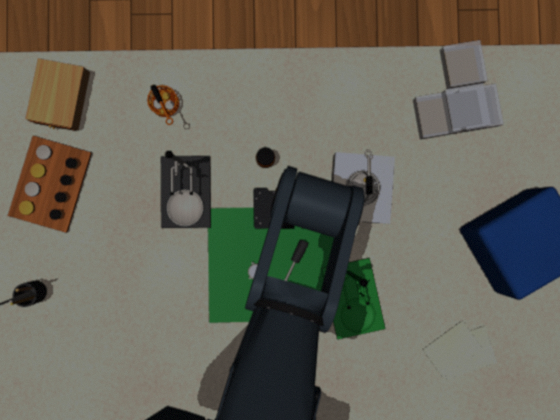

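```bash
python3 -c "
from rig import *
print(hand_in(), get_obs()['time'])"
```

```text
the job is handed in; nothing more can be done
the job is handed in; nothing more can be done
```

The basket is in the dryer well, released and upright. I handed the job in about 24 s into the 67 s allowed; no verdict is reported.

- **Unhooking:** I took the steel basket by its black grip and eased the eye up along the prong, which leans to the front and right. I corrected the path from the wrist force and moment readings. The side forces I read were about 2 N at most, against the 14 N limit. They were taken only at the ends of moves. The basket was raised 75 mm, well past the tip, before I drew it away level.
- **Placing:** I felt floor contact at about 3–4 N with the underside at about 40–41 mm (floor 40 mm), then opened the fingers.
- **Last checks:** The pictures show the basket upright and centred in the well with its parts in it. The stand, jar and screwdriver are where they were. The watch was partly hidden by the arm, but what could be seen of it was in place. The gripper is clear of everything.
- **Disagreement:** The two cameras differed by about 8 mm in absolute position. I used their mean, which the fingers closing on the grip confirmed sideways to within a few mm. The descent into the well met no wall.

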